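Stow the die slides in the press cassette and latch the keeper

TASK

Put the press's die slides away in their cassette: swing the keeper bar right up and back past upright, then slide every die slide from the felt mat, tongue first, into a slot of its own until you feel it fully home against the stop hidden inside. When all are in, swing the keeper bar down in front of them until it snaps through its detent and is fully shut, and leave the other things on the bench where they are.

Things in the scene. Friction and masses are not known exactly. Their poses are not given: they have to be found in the camera images.
- cassette: Die cassette, aluminium block, fixed. Origin on the bench under the middle of the slot-mouth face; x into the slots, y left, z up. Block 264 wide, 85 mm deep; cover 29, side cheeks 45 mm up. 5 blind slots at y = -108, -54, 0, 54, 108, each 29 wide, 13 high, 66 deep; floor 8 mm above the bench, going on as a sill 70 mm out in front. 4 mm bevels beside the mouths.
- slot1_stop (a point): Slot 1 (1 at y = -108 mm, 5 at y = +108 mm of the cassette): the middle of its floor at the hidden solid stop, 66 mm straight in from the mouth, 8 mm above the bench. Axes as the cassette's.
- slot2_stop (a point): Slot 2 (1 at y = -108 mm, 5 at y = +108 mm of the cassette): the middle of its floor at the hidden solid stop, 66 mm straight in from the mouth, 8 mm above the bench. Axes as the cassette's.
- slot3_stop (a point): Slot 3 (1 at y = -108 mm, 5 at y = +108 mm of the cassette): the middle of its floor at the hidden solid stop, 66 mm straight in from the mouth, 8 mm above the bench. Axes as the cassette's.
- slot4_stop (a point): Slot 4 (1 at y = -108 mm, 5 at y = +108 mm of the cassette): the middle of its floor at the hidden solid stop, 66 mm straight in from the mouth, 8 mm above the bench. Axes as the cassette's.
- slot5_stop (a point): Slot 5 (1 at y = -108 mm, 5 at y = +108 mm of the cassette): the middle of its floor at the hidden solid stop, 66 mm straight in from the mouth, 8 mm above the bench. Axes as the cassette's.
- slide1: Die slide, 0.14-0.26 kg (three to five present, else None): flat aluminium bar 100 x 26 x 10 mm, at one end a dark block 26 x 26, 10 to 30 mm above the underside, topped by a brass collar to 36 mm. Origin: underside below the block's middle; x along the tongue (bar from -13 to +87 mm). Lies on the felt, 3 mm up, tongue away from the robot. Home, its block stands 8 mm clear of the cassette face.
- slide1_tip (a point): Middle of the underside at the free end of slide1's tongue (goes into the slot first). Axes as the slide's.
- slide2: Die slide, 0.14-0.26 kg (three to five present, else None): flat aluminium bar 100 x 26 x 10 mm, at one end a dark block 26 x 26, 10 to 30 mm above the underside, topped by a brass collar to 36 mm. Origin: underside below the block's middle; x along the tongue (bar from -13 to +87 mm). Lies on the felt, 3 mm up, tongue away from the robot. Home, its block stands 8 mm clear of the cassette face.
- slide2_tip (a point): Middle of the underside at the free end of slide2's tongue (goes into the slot first). Axes as the slide's.
- slide3: Die slide, 0.14-0.26 kg (three to five present, else None): flat aluminium bar 100 x 26 x 10 mm, at one end a dark block 26 x 26, 10 to 30 mm above the underside, topped by a brass collar to 36 mm. Origin: underside below the block's middle; x along the tongue (bar from -13 to +87 mm). Lies on the felt, 3 mm up, tongue away from the robot. Home, its block stands 8 mm clear of the cassette face.
- slide3_tip (a point): Middle of the underside at the free end of slide3's tongue (goes into the slot first). Axes as the slide's.
- slide4: Die slide, 0.14-0.26 kg (three to five present, else None): flat aluminium bar 100 x 26 x 10 mm, at one end a dark block 26 x 26, 10 to 30 mm above the underside, topped by a brass collar to 36 mm. Origin: underside below the block's middle; x along the tongue (bar from -13 to +87 mm). Lies on the felt, 3 mm up, tongue away from the robot. Home, its block stands 8 mm clear of the cassette face.
- slide4_tip (a point): Middle of the underside at the free end of slide4's tongue (goes into the slot first). Axes as the slide's.
- slide5: Die slide, 0.14-0.26 kg (three to five present, else None): flat aluminium bar 100 x 26 x 10 mm, at one end a dark block 26 x 26, 10 to 30 mm above the underside, topped by a brass collar to 36 mm. Origin: underside below the block's middle; x along the tongue (bar from -13 to +87 mm). Lies on the felt, 3 mm up, tongue away from the robot. Home, its block stands 8 mm clear of the cassette face.
- slide5_tip (a point): Middle of the underside at the free end of slide5's tongue (goes into the slot first). Axes as the slide's.
- keeper (a joint): Angle of the keeper bail. Hinge parallel to the cassette's y, 60 mm behind the face, 26 mm up. 0 shut: bar (10 mm thick) across in front of the blocks; 1.57 upright; 2.0 rear stop. Stiff (1 to 2.5 N at the bar), stays where left. Closing, from 0.28 rad a sprung ball resists: 4 to 5 N at the bar pushes it through and it snaps to its stop at 0. Fits down only if all slides are home (3.5 mm spare).
- keeper_grip (a point): Middle of the keeper's red sleeve (14 mm thick, 52 mm long, along the cassette's y) at the right end of the bar, outside the cassette, over bare bench. At keeper angle q, in the cassette's frame: x = 60 - 102 cos q, y = -182, z = 26 + 102 sin q mm.
- caliper: Digital caliper lying flat along y, 200 mm long, beyond the mat. Not part of the job: leave it. Origin at its underside.
- oiler: White oil bottle, 36 mm across, 110 mm tall, standing. Not part of the job: leave it. Origin at its underside.
- marker_red: Red marker pen, 130 x 12 mm, lying right of the cassette. Not part of the job: leave it. Origin at its underside.
- punch_a: Turned steel punch, 32 mm across, 74 mm tall, standing. Not part of the job: leave it. Origin at its underside.
- punch_b: As punch_a. Not part of the job: leave it. Origin at its underside.
- hexdriver: Screwdriver, 160 mm long, yellow handle, lying. Not part of the job: leave it. Origin at its underside.
Things that resemble listed ones, but are neither listed nor needed, are in the scene too. Leave any pink or red look-alike of the slide4 alone.

How it is judged:
By the outcome, as a careful person would: the job done as asked, in the order asked, and still so for the second after the job is handed in, with the robot touching nothing.
Of slide1, slide2, slide3, slide4, slide5 only 3 to 5 are there at a start; the rules pass over those that are not, and their reading is None.
At some moment in a run one of slide1, slide2, slide3, slide4, slide5 may be knocked a few centimetres aside while the robot is not near it.
Once in a run the grip may slacken for a moment while it holds something.
It also fails if it takes over 210 s, if anything falls off the work surface, if the arm or the gripper's body presses on something with over 40 N, if the wrist force passes 120 N, or if a joint passes its speed limit or range.

ROBOT

A 6-joint arm with a two-finger parallel gripper is mounted at the origin on the work surface. World frame = base frame: x ahead of the robot, y to its left, z up, the work surface at z = 0. Lengths are in m, angles in rad, forces in N, time in s.
With the tool pointing down it reaches from about 0.375 to 0.9 m from the base axis. Payload 3.1 kg.
Tool frame: the origin (TCP) lies at the centre of the arm's flange, where the gripper is bolted on; the fingertips stand 173 mm ahead of it and the grasp point (between the pads) lies 155 mm ahead of it (tip_extent is the distance from the TCP to the fingertips, in m); z points along the fingers, y is the direction in which the jaws open and shut (so a half turn about z gives the same grasp; the last joint's range is limited). The gripper opens to 85 mm and grips with 20 to 120 N. Pads are 22 mm wide; open, the fingers measure 114 mm over their backs; the gripper's body (76 mm by 85 mm) begins 54 mm behind the grasp point. The pads swing forward as they close: fully open they stand 13 mm farther back than shut.
Start: joints at [1.042, 0.527, 1.433, -0, 1.181, -0.178], TCP at [0.215, 0.587, 0.405] pointing down, gripper open.
Joint ranges: [-3.08, 3.08], [-0.75, 2.2], [0.22, 2.44], [-1.43, 4.57], [0, 2.65], [-2.85, 2.85]. Speed limits (rad/s): [2.79, 2.79, 3.14, 3.14, 3.14, 3.14].

INTERFACE

Orientations are given as a unit quaternion [x, y, z, w].
In Python, from station import sense, snapshot, sign_off, tip_extent gives the robot as it stands. The module is installed in compiled form; this text tells all that it offers.
- The arm moves only by the tool servo_tool, never from a script. Its argument "rows" is a list of rows, each a list of 3 entries, a list of its own where there are three numbers: the shift along the tool's x, y, z in mm, then the turn about the tool's z in degrees, then the opening, from -1 (shut) to 1 (fully open), so that 0 is half open. A call has 1 to 8 rows; each row is the pose to reach, as a shift and turn from the pose measured when the call began, along the tool's axes at that moment; what a row does not reach only later rows make up. A row lasts 1/10 s, in which the tool goes at most 50 mm and 8.59 degrees, less where a joint would pass 70% of its speed; a pose out of reach is approached as far as the arm can. A call with a gripper value outside its range is refused whole. The fingers move at their own pace and stop on an object; "force" is the grip in N (left out, the last holds). Time passes only in rows, so rows that repeat a pose let the fingers close. It gives the time, the measured TCP pose, the force and the opening at its end, in the units of the state.
- sense(): the state, without advancing time (a new reading comes with each control period).
- snapshot(name): name is "scene" or "side" or "wrist"; returns a dict with "image" (420x560x3 uint8, blue, green, red), "z_map" (420x560 float32, m along the optical axis (not along the pixel's ray), 0 where there is no reading), "vertical_fov" (degrees; the focal length in pixels is half the picture's height over the tangent of half this angle, whatever the lens; pixels are square), "cx", "cy" (the principal point, pixels), "cam_to_world" (4x4, takes a point from camera to world coordinates). Camera axes: x right, y down, z forward; pixel columns grow to the right and rows downward; lengths in m; the calibration is good to about 2 mm. The wrist camera is an equidistant fisheye: a pixel r from the principal point sees the ray r / f radians off the axis. A picture is of the moment at which its call begins.
- sign_off(): hands the job in, once; it reports no verdict.
The state is a dict: "t": time; "q": joint angles; "qd": joint speeds; "tau": joint torques, N m; "tcp_pos": TCP position; "tool_rot": TCP orientation; "force": force on the tool from outside, world axes, zero at the start; "ft_torque": the same for the moment, N m; "finger_gap": opening from 0.0 (shut) to 1.0 (fully open).
Only numpy, scipy, OpenCV 4.12 (cv2) and the standard library are available. Lean on these libraries where they do the work, as an engineer would, in place of code of your own. Each camera call takes 0.05 s, during which the arm holds its last target. There are 200 camera calls.

## Working session

There is one attempt and no reset: what is moved stays moved. The work goes in short steps, Python scripts to look and compute and a tool call to move; the robot and the scene stay as the last step left them, time stands still between calls to the robot, and variables do not carry over. Pictures are saved under pics/ and viewed, about 12 in all and at most 16, crops included, and the job is handed in when it is done.

Besides the shell and the picture viewer there is one more tool, called after "Call:" by a JSON object that holds its "op" and its "data", one argument or row to a line. servo_tool: Moves the arm, as the interface text tells. Its arguments: {"type":"object","properties":{"rows":{"type":"array"},"force":{"type":"number"}},"required":["rows"]}

```bash
ls; mkdir -p pics; cat > h.py <<'E'
import numpy as np,cv2
from station import sense,snapshot,sign_off,tip_extent
def shot(n,f):
    s=snapshot(n); cv2.imwrite('pics/'+f+'.png',s['image']); np.savez('pics/'+f+'.npz',**{k:v for k,v in s.items()}); return s
def foc(s): return s['image'].shape[0]/2/np.tan(np.radians(s['vertical_fov'])/2)
def ray(s,u,v,fish=False):
    f=foc(s); d=np.array([(u-s['cx'])/f,(v-s['cy'])/f,1.])
    if fish:
        r=np.hypot(d[0],d[1]); d=np.array([*(d[:2]/max(r,1e-9)*np.sin(r)),np.cos(r)])
    T=s['cam_to_world']; return T[:3,3],T[:3,:3]@d
def onz(s,u,v,z,fish=False):
    o,d=ray(s,u,v,fish); return o+d*(z-o[2])/d[2]
def pts(s):
    f=foc(s); z=s['z_map']; v,u=np.mgrid[:z.shape[0],:z.shape[1]]
    p=np.stack([(u-s['cx'])/f*z,(v-s['cy'])/f*z,z],-1)
    return p@s['cam_to_world'][:3,:3].T+s['cam_to_world'][:3,3]
def load(f): return dict(np.load('pics/'+f+'.npz'))
E
python3 - <<'E'
from h import *
s=shot('scene','sc0'); t=shot('side','sd0')
for a in (s,t): print(a['cam_to_world'].round(3),a['vertical_fov'],a['cx'],a['cy'])
print(sense(),tip_extent)
E
```

```text
pics
[[-0.813  0.462 -0.354  0.966]
 [ 0.582  0.649 -0.49   0.558]
 [ 0.003 -0.605 -0.797  1.03 ]
 [ 0.     0.     0.     1.   ]] 55.35756197493975 281.6069179456206 212.9819933360324
[[ 0.761 -0.497  0.417 -0.011]
 [-0.648 -0.593  0.477 -0.67 ]
 [ 0.01  -0.634 -0.774  1.081]
 [ 0.     0.     0.     1.   ]] 56.829743436848005 280.0456345684834 204.59769578557209
{'t': 0.1, 'q': array([ 1.04148396e+00,  5.28382658e-01,  1.43377265e+00,  1.01469173e-05,
        1.18139962e+00, -1.78489193e-01]), 'qd': array([ 0.00096728, -0.00244967, -0.00284154,  0.00023445, -0.00306159,
       -0.00109467]), 'tau': array([-2.39861884e-04, -4.43303525e+01, -1.78586447e+01, -2.55077302e-04,
        3.86706655e-03,  2.42289627e-05]), 'tcp_pos': array([0.2146017 , 0.58667489, 0.40382581]), 'tool_rot': array([ 1.74515242e-01,  9.84653984e-01, -9.18707171e-04, -3.44423019e-04]), 'force': array([-0.41035482,  0.60963767,  0.25658886]), 'ft_torque': array([-0.07760815, -0.00771175, -0.03940907]), 'finger_gap': 0.9993709190529907} 0.1734
```

View pics/sc0.png

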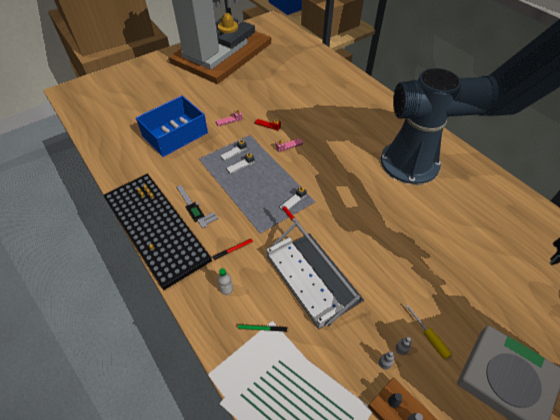

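View pics/sd0.png

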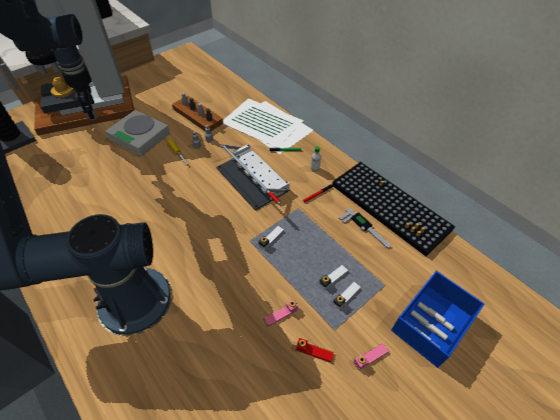

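The scene view shows three slides on the mat: blocks near (300,190), (249,157) and (240,145). Pink and red look-alikes sit off the mat at (230,119), (267,124) and (289,145), and there are bare bars in the blue bin. The cassette is at (312,280), with the keeper sleeve red near (289,213). Next I'll crop and measure.

```bash
python3 - <<'E'
from h import *
s=load('sc0');t=load('sd0')
a=cv2.resize(s['image'][190:340,240:390],None,fx=4,fy=4,interpolation=cv2.INTER_CUBIC)[:600]
cv2.imwrite('pics/c1.png',a)
b=cv2.resize(s['image'][125:225,190:330],None,fx=5,fy=5,interpolation=cv2.INTER_CUBIC)
cv2.imwrite('pics/c2.png',b)
for n,i in (('scene',s),('side',t)):
    P=pts(i);im=i['image'];h=cv2.cvtColor(im,cv2.COLOR_BGR2HSV)
    m=((h[...,2]>130)&(h[...,1]<50)&(P[...,2]>.0)&(P[...,2]<.08)&(abs(P[...,0]-.6)<.4)).astype(np.uint8)
    k,l,st,c=cv2.connectedComponentsWithStats(m)
    for j in range(1,k):
        if st[j,4]>25:
            q=P[l==j]; print(n,'white',c[j].round(0),st[j,4],np.median(q,0).round(3))
    m=((h[...,1]>170)&((h[...,0]<6)|(h[...,0]>174))&(h[...,2]>100)&(P[...,2]<.2)).astype(np.uint8)
    k,l,st,c=cv2.connectedComponentsWithStats(m)
    for j in range(1,k):
        if st[j,4]>12:
            q=P[l==j]; print(n,'red',c[j].round(0),st[j,4],np.median(q,0).round(3),q.min(0).round(3),q.max(0).round(3))
    m=((h[...,1]>110)&((h[...,0]>12)&(h[...,0]<30))&(P[...,2]<.07)&(P[...,2]>.028)&(abs(P[...,0]-.6)<.4)).astype(np.uint8)
    k,l,st,c=cv2.connectedComponentsWithStats(m)
    for j in range(1,k):
        if st[j,4]>3:
            q=P[l==j]; print(n,'brass',c[j].round(0),st[j,4],np.median(q,0).round(3))
E
```

```text
scene white [218.  54.] 149 [ 0.254 -0.897  0.063]
scene white [231. 153.] 131 [ 0.506 -0.396  0.012]
scene white [237. 166.] 136 [ 0.521 -0.327  0.012]
scene white [184. 194.] 88 [ 0.73  -0.322  0.007]
scene white [292. 201.] 124 [ 0.458 -0.089  0.012]
scene white [207. 220.] 95 [ 0.724 -0.186  0.007]
scene white [301. 277.] 2149 [0.609 0.157 0.029]
scene white [226. 280.] 52 [0.792 0.063 0.072]
scene white [228. 288.] 51 [0.793 0.069 0.032]
scene white [327. 316.] 123 [0.626 0.29  0.044]
scene white [282. 383.] 6417 [0.807 0.339 0.002]
scene red [266. 123.] 96 [ 0.312 -0.461  0.009] [ 0.285 -0.499  0.002] [ 0.339 -0.41   0.03 ]
scene red [288. 213.] 51 [ 0.532 -0.01   0.091] [ 0.527 -0.038  0.086] [0.538 0.012 0.096]
scene red [239. 245.] 95 [ 0.687 -0.045  0.009] [ 0.646 -0.053 -0.002] [ 0.729 -0.037  0.015]
scene brass [61. 10.] 21 [ 0.691 -1.698  0.05 ]
scene brass [108.  20.] 699 [ 0.532 -1.49   0.049]
scene brass [205.  65.] 508 [ 0.337 -0.874  0.033]
scene brass [237. 111.] 12 [ 0.378 -0.561  0.035]
scene brass [276. 121.] 19 [ 0.287 -0.423  0.033]
scene brass [241. 142.] 16 
[... 1806 characters left out ...]
1.] 5 [0.344 0.837 0.033]
side brass [ 77. 114.] 11 [0.217 0.918 0.033]
side brass [ 97. 113.] 6 [0.282 0.872 0.033]
side brass [216. 117.] 37 [0.663 0.523 0.031]
side brass [382. 182.] 10 [ 0.907 -0.184  0.034]
side brass [408. 224.] 8 [ 0.825 -0.365  0.039]
side brass [417. 225.] 11 [ 0.847 -0.387  0.035]
side brass [413. 228.] 11 [ 0.825 -0.386  0.038]
side brass [421. 231.] 27 [ 0.844 -0.41   0.038]
side brass [264. 239.] 21 [ 0.417 -0.101  0.038]
side brass [325. 279.] 31 [ 0.469 -0.332  0.037]
side brass [340. 299.] 32 [ 0.456 -0.406  0.038]
side brass [292. 303.] 26 [ 0.34  -0.327  0.035]
side brass [302. 343.] 32 [ 0.286 -0.429  0.036]
side brass [361. 359.] 32 [ 0.376 -0.562  0.036]
```

View pics/c1.png

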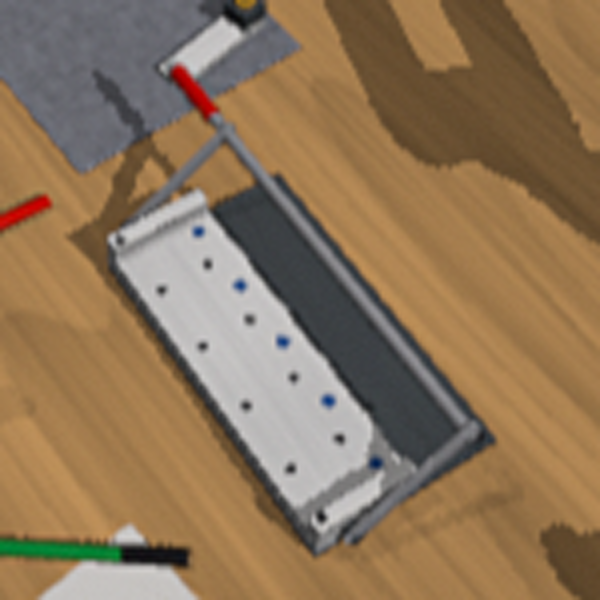

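View pics/c2.png

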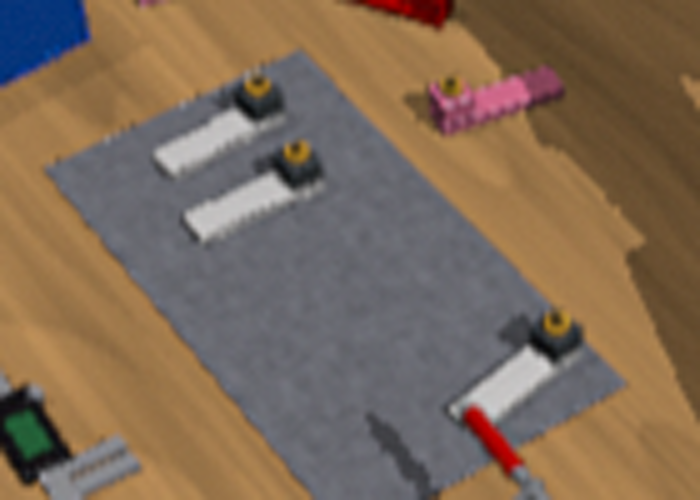

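The crops confirm three slides on the mat. The blocks are dark with brass collars, and the slides lie roughly along +x. The pink one at (289,145) is off the mat. The cassette has blue dots above its slots, and the keeper is part raised (sleeve z≈0.09). Now I'll work out the cassette pose.

```bash
cat > cas.py <<'E'
from h import *
def dots(s,fish=False):
    h=cv2.cvtColor(s['image'],cv2.COLOR_BGR2HSV); P=None
    m=((h[...,0]>100)&(h[...,0]<125)&(h[...,1]>110)&(h[...,2]>60)).astype(np.uint8)
    k,l,st,c=cv2.connectedComponentsWithStats(m); out=[]
    for j in range(1,k):
        if 2<=st[j,4]<150:
            w=h[...,1]*(cv2.dilate((l==j).astype(np.uint8),np.ones((3,3)))>0)*(1.0); w=np.maximum(w-60,0)
            v,u=np.nonzero(w); ww=w[v,u]; p=onz(s,(u*ww).sum()/ww.sum(),(v*ww).sum()/ww.sum(),.029,fish)
            if abs(p[0]-.6)<.12 and abs(p[1]-.15)<.2: out.append(p[:2])
    return np.array(sorted(out,key=lambda p:p[1]))
E
python3 - <<'E'
from cas import *
for n in ('sc0','sd0'):
    s=load(n); d=dots(s); print(n,(d*1000).round(1).tolist(),(np.linalg.norm(np.diff(d,axis=0),axis=1)*1000).round(1))
    a=np.polyfit(d[:,1],d[:,0],1); yaw=-np.arctan(a[0]); print('yaw',np.degrees(yaw),d.mean(0))
    # white cover + cheeks in cassette-ish frame from depth
    P=pts(s); im=s['image']; R=np.array([[np.cos(yaw),np.sin(yaw)],[-np.sin(yaw),np.cos(yaw)]])
    q=(P[...,:2]-d.mean(0))@R.T
    h=cv2.cvtColor(im,cv2.COLOR_BGR2HSV)
    m=(abs(P[...,2]-.029)<.006)&(abs(q[...,1])<.1)&(h[...,2]>130)&(h[...,1]<60)&(abs(q[...,0])<.1)
    vv,uu=np.nonzero(m); g=np.array([onz(s,u,v,.029)[:2] for u,v in zip(uu,vv)]); g=(g-d.mean(0))@R.T
    for lo in np.arange(-.1,.1,.025):
        k=(g[:,1]>lo)&(g[:,1]<lo+.025)
        if k.sum()>5: print(round(lo,3),(np.percentile(g[k,0],[0,1,99,100])*1000).round(1))
    m=(abs(P[...,2]-.045)<.004)&(h[...,2]>100)&(h[...,1]<60)&(abs(q[...,0])<.1)&(abs(q[...,1])<.16)
    vv,uu=np.nonzero(m); g=np.array([onz(s,u,v,.045)[:2] for u,v in zip(uu,vv)]); g=(g-d.mean(0))@R.T*1000
    for k in (g[:,1]<-100,g[:,1]>100): 
        if k.any(): print('cheek',g[k].min(0).round(1),g[k].max(0).round(1))
E
```

```text
sc0 [[577.3, 58.1], [579.8, 112.2], [583.1, 165.9], [585.5, 220.0], [588.5, 273.8]] [54.2 53.8 54.1 53.9]
yaw -2.9888805622145984 [0.58282163 0.16602489]
-0.1 [-16.  -14.9  64.4  65. ]
-0.075 [-15.2 -14.4  64.7  65.4]
-0.05 [-15.5 -14.9  64.8  65.5]
-0.025 [-15.8 -14.4  64.9  65.6]
-0.0 [-15.5 -14.9  64.6  65.4]
0.025 [-16.1 -14.7  64.7  65.4]
0.05 [-15.3 -14.6  65.   65.8]
0.075 [-15.8 -13.8  64.8  65.6]
cheek [ -14.1 -142. ] [  64.8 -117.9]
cheek [-14.  118.5] [ 65.5 143. ]
sd0 [[580.8, 109.0]] []
yaw -69.42506123798597 [0.58078604 0.10900662]
-0.025 [-19.1 -14.4  55.3  56.5]
-0.0 [-78.4 -65.6  65.6  68.3]
0.025 [-101.2  -95.6   70.    73.1]
0.05 [-100.3  -99.    35.2   42.3]
0.075 [-98.5 -98.3 -23.4 -19.7]<stdin>:4: RankWarning: Polyfit may be poorly conditioned
```

```bash
cat > plan.py <<'E'
from h import *
from scipy.spatial.transform import Rotation as Ro
import sys
YAW=-3.0; O=np.array([.5637,.1655])   # cassette estimate
def c2w(x,y): 
    a=np.radians(YAW); return O+np.array([x*np.cos(a)-y*np.sin(a),x*np.sin(a)+y*np.cos(a)])/1000
def plan(x,y,zg,yaw):
    "grasp point goal (m), yaw of tool y in deg -> tool shift mm, turn deg"
    st=sense(); R=Ro.from_quat(st['tool_rot']).as_matrix()
    d=R.T@(np.array([x,y,zg])-(st['tcp_pos']+R[:,2]*.155)); c=np.degrees(np.arctan2(R[1,1],R[0,1]))
    t=-((yaw-c+180)%360-180)
    print('shift',(d*1000).round(1),'turn',round(t,1),'yaw now',round(c,2),'grasp',((st['tcp_pos']+R[:,2]*.155)*1000).round(1),'tilt',R[:,2].round(3),'gap',round(st['finger_gap'],3),'F',st['force'].round(1),'t',round(st['t'],1))
E
cat > slides.py <<'E'
from h import *
def slides(s,fish=False):
    h=cv2.cvtColor(s['image'],cv2.COLOR_BGR2HSV)
    m=((h[...,2]>125)&(h[...,1]<50)).astype(np.uint8); k,l,st,c=cv2.connectedComponentsWithStats(m)
    for j in range(1,k):
        if not 40<st[j,4]<4000: continue
        v,u=np.nonzero(l==j); g=np.array([onz(s,a,b,.013,fish)[:2] for a,b in zip(u,v)])*1000
        if not(300<g[:,0].mean()<620 and -480<g[:,1].mean()<0): continue
        (cx,cy),(w,hh),an=cv2.minAreaRect(g.astype(np.float32))
        mu=g.mean(0); e,V=np.linalg.eigh(np.cov((g-mu).T)); ax=V[:,1]*np.sign(V[0,1])
        pr=(g-mu)@ax; print('bar',mu.round(1),'yaw',np.degrees(np.arctan2(ax[1],ax[0])).round(1),'rect',round(w,1),round(hh,1),round(an,1),'tip',(mu+ax*pr.max()).round(1),'origin',(mu+ax*(pr.max()-87)).round(1))
    m=((h[...,1]>110)&((h[...,0]>12)&(h[...,0]<30))&(h[...,2]>80)).astype(np.uint8); k,l,st,c=cv2.connectedComponentsWithStats(m)
    for j in range(1,k):
        if 6<st[j,4]<900:
            p=onz(s,*c[j],.038,fish)*1000
            if 380<p[0]<620 and -480<p[1]<0: print('collar',p[:2].round(1),st[j,4])
E
python3 - <<'E'
from plan import *
from slides import slides
for n in('sc0','sd0'): print(n); slides(load(n))
plan(.5315,-.0145,.18,-3)
E
```

```text
sc0
bar [ 503.7 -395. ] yaw -1.8 rect 87.9 37.0 3.2 tip [ 542.2 -396.2] origin [ 455.3 -393.5]
bar [ 518.3 -326.4] yaw -5.4 rect 36.2 95.2 88.5 tip [ 556.8 -330. ] origin [ 470.2 -321.9]
bar [460.7 -88.6] yaw 5.8 rect 74.5 30.3 9.5 tip [503.7 -84.2] origin [417.1 -93. ]
collar [ 458.6 -397.3] 15
collar [ 470.8 -324.8] 18
sd0
bar [467.8 -88.8] yaw 4.9 rect 72.6 46.8 10.5 tip [503.9 -85.7] origin [417.2 -93.1]
bar [ 524.5 -332.9] yaw 0.6 rect 34.3 68.8 88.6 tip [ 557.9 -332.5] origin [ 470.9 -333.4]
bar [ 510.8 -401.1] yaw 4.7 rect 76.7 31.6 3.6 tip [ 549.2 -397.9] origin [ 462.5 -405. ]
collar [ 416.4 -102.1] 19
collar [ 469.1 -331.8] 27
collar [ 455.8 -405.7] 29
shift [-504.3 -455.2   69.5] turn 72.9 yaw now 69.9 grasp [214.4 586.4 248.8] tilt [-0.001 -0.002 -1.   ] gap 0.999 F [-0.4  0.6  0.3] t 0.1
```

Call:
{"op": "servo_tool", "data": {
  "rows": [
    [[-60,-54,0],8,0.2],
    [[-95,-85,0],16,0.2],
    [[-130,-118,0],24,0.2],
    [[-165,-150,0],32,0.2],
    [[-200,-180,0],38,0.2],
    [[-235,-212,0],44,0.2],
    [[-270,-244,0],50,0.2],
    [[-305,-275,0],54,0.2]
  ]
}}

```text
t: 0.9
tcp_pos: [0.4018, 0.2313, 0.4041]
tool_rot: [0.604, 0.797, -0.001, 0.0]
force: [0.6, -0.4, -0.3]
finger_gap: 0.6
```

```bash
python3 - <<'E'
from plan import *
plan(.5315,-.0145,.16,-3)
E
```

```text
shift [-271.4   58.7   89.4] turn 18.7 yaw now 15.72 grasp [401.6 231.  249.1] tilt [-0.001 -0.002 -1.   ] gap 0.6 F [ 0.6 -0.4 -0.3] t 0.9
```

Call:
{"op": "servo_tool", "data": {
  "rows": [
    [[-40,8,0],4,0],
    [[-80,17,0],8,0],
    [[-120,26,0],12,0],
    [[-160,35,15],16,0],
    [[-200,43,35],19,0],
    [[-240,52,55],19,0],
    [[-271,59,75],19,0],
    [[-271,59,89],19,0]
  ]
}}

```text
t: 1.7
tcp_pos: [0.534, -0.0175, 0.314]
tool_rot: [0.729, 0.685, -0.001, 0.001]
force: [0.8, 0.2, 0.4]
finger_gap: 0.502
```

```bash
python3 - <<'E'
from plan import *
plan(.5315,-.0145,.087,-3)
s=shot('wrist','w1'); print(s['cam_to_world'].round(3),s['vertical_fov'],foc(s))
E
```

```text
shift [ 3.6 -3.  72. ] turn -0.5 yaw now -3.54 grasp [534.2 -18.  159. ] tilt [ 0.001 -0.003 -1.   ] gap 0.502 F [0.8 0.2 0.4] t 1.7
[[ 0.998 -0.06  -0.017  0.538]
 [-0.062 -0.958 -0.279  0.053]
 [ 0.     0.28  -0.96   0.283]
 [ 0.     0.     0.     1.   ]] 65.70646984690485 325.19226210127806
```

View pics/w1.png

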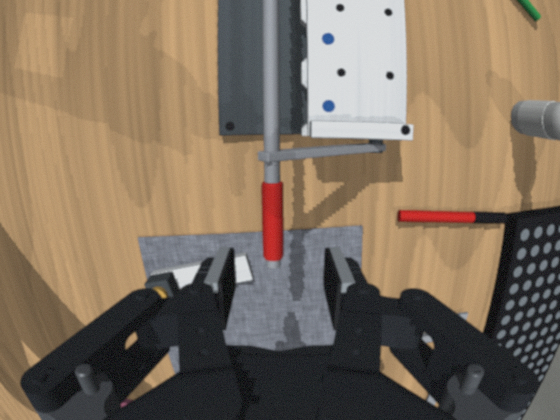

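```bash
python3 - <<'E'
from plan import *
from cas import dots
s=load('w1')
h=cv2.cvtColor(s['image'],cv2.COLOR_BGR2HSV)
m=((h[...,1]>150)&((h[...,0]<6)|(h[...,0]>174))&(h[...,2]>80)); m[:,:200]=0;m[:,330:]=0
v,u=np.nonzero(m); print(u.mean(),v.mean(),v.min(),v.max())
for z in(.085,.09): print([ (onz(s,a,b,z,True)*1000).round(1) for a,b in((u.mean(),v.mean()),(u[v<190].mean(),v.min()),(u[v>250].mean(),v.max()))])
print((dots(s,True)*1000).round(1))
print(c2w(20,-108),c2w(20,-54),c2w(-22,-182))
E
```

```text
272.1497948016416 220.3419972640219 182 259
[array([529.3, -14.1,  85. ]), array([530.8,  11.1,  85. ]), array([527.7, -41.6,  85. ])]
[array([529.5, -12.4,  90. ]), array([531. ,  12.2,  90. ]), array([528. , -39.2,  90. ])]
[[576.4  57.5]
 [579.3 111.5]]
[0.57802031 0.05660129] [0.58084645 0.11052729] [ 0.53220501 -0.01509918]
```

Call:
{"op": "servo_tool", "data": {
  "rows": [
    [[2,-5,20],0,0],
    [[2,-5,45],0,0],
    [[2,-5,72],0,0],
    [[2,-5,72],0,-0.6],
    [[2,-5,72],0,-0.9],
    [[2,-5,72],0,-0.9],
    [[2,-5,72],0,-0.9],
    [[2,-5,72],0,-0.9]
  ],
  "force": 25
}}

```text
t: 2.55
tcp_pos: [0.5282, -0.0136, 0.2413]
tool_rot: [0.728, 0.685, -0.0, 0.001]
force: [5.6, 2.1, -5.4]
finger_gap: 0.153
```

```bash
sed -i 's/O=np.array.*\]) /O=np.array([.5624,.1666]) /' plan.py; python3 - <<'E'
from plan import *
st=sense(); plan(.5295,-.0165,.087,-3)
R=Ro.from_quat(st['tool_rot']).as_matrix(); g=st['tcp_pos']+R[:,2]*.155
q0=.64
# arc points relative to the present grasp
for q in np.arange(q0,2.03,.12): 
    d=np.array([102*(np.cos(q0)-np.cos(q)),0,102*(np.sin(q)-np.sin(q0))]); a=np.radians(YAW)
    w=np.array([d[0]*np.cos(a),d[0]*np.sin(a),d[2]]); print(round(q,2),(R.T@w).round(1))
E
```

```text
shift [-2.6  1.4 -0.7] turn -0.5 yaw now -3.49 grasp [528.2 -13.8  86.3] tilt [ 0.    -0.002 -1.   ] gap 0.153 F [ 5.6  2.1 -5.4] t 2.5
0.64 [0. 0. 0.]
0.76 [ 0.1  7.9 -9.4]
0.88 [  0.1  16.8 -17.7]
1.0 [  0.2  26.7 -24.9]
1.12 [  0.3  37.4 -30.9]
1.24 [  0.4  48.7 -35.5]
1.36 [  0.5  60.5 -38.8]
1.48 [  0.6  72.6 -40.6]
1.6 [  0.7  84.8 -41. ]
1.72 [  0.8  97.  -39.9]
1.84 [  0.9 108.9 -37.4]
1.96 [  1.  120.5 -33.4]
```

Call:
{"op": "servo_tool", "data": {
  "rows": [
    [[0,4,-5],0,-0.9],
    [[0,8,-9.4],0,-0.9],
    [[0,12,-14],0,-0.9],
    [[0,17,-18],0,-0.9],
    [[0,27,-25],0,-0.9],
    [[0,37,-31],0,-0.9],
    [[0,49,-35.5],0,-0.9],
    [[0,60,-39],0,-0.9]
  ]
}}

```text
t: 3.35
tcp_pos: [0.5857, -0.0168, 0.2828]
tool_rot: [0.728, 0.685, -0.003, -0.003]
force: [-5.3, 1.0, 8.2]
finger_gap: 0.152
```

```bash
python3 - <<'E'
from plan import *
plan(*c2w(60-102*np.cos(2.0),-180),.026+.102*np.sin(2.0),-3.5)
plan(*c2w(60,-180),.128,-3.5)
E
```

```text
shift [ 2.6 71.   8.5] turn 0.0 yaw now -3.46 grasp [584.4 -16.9 127.8] tilt [-0.009 -0.001 -1.   ] gap 0.152 F [-5.3  1.   8.2] t 3.4
shift [ 2.3 28.4 -0.4] turn 0.0 yaw now -3.46 grasp [584.4 -16.9 127.8] tilt [-0.009 -0.001 -1.   ] gap 0.152 F [-5.3  1.   8.2] t 3.4
```

Call:
{"op": "servo_tool", "data": {
  "rows": [
    [[0,8,-1],0,-0.9],
    [[0,18,-2],0,-0.9],
    [[0,28,-2],0,-0.9],
    [[0,38,-2],0,-0.9],
    [[0,48,-0.5],0,-0.9],
    [[0,58,2],0,-0.9],
    [[0,67,5],0,-0.9],
    [[0,71,6.5],0,-0.9]
  ]
}}

```text
t: 4.15
tcp_pos: [0.6572, -0.0208, 0.2754]
tool_rot: [0.728, 0.685, -0.004, -0.003]
force: [-8.8, 2.2, 16.1]
finger_gap: 0.152
```

Call:
{"op": "servo_tool", "data": {
  "rows": [
    [[0,1,1],0,-0.9],
    [[0,2,2],0,-0.9],
    [[0,2,2],0,-0.9]
  ]
}}

```text
t: 4.45
tcp_pos: [0.658, -0.0208, 0.2753]
tool_rot: [0.728, 0.686, -0.006, -0.005]
force: [-9.9, 1.8, 16.5]
finger_gap: 0.151
```

```bash
python3 - <<'E'
from plan import *
plan(*c2w(60-102*np.cos(2.0),-180),.026+.102*np.sin(2.0),-3.5)
E
```

```text
shift [ 2.3 -0.5  1.6] turn 0.1 yaw now -3.42 grasp [655.6 -20.8 120.3] tilt [-0.015  0.    -1.   ] gap 0.151 F [-9.9  1.8 16.5] t 4.5
```

Call:
{"op": "servo_tool", "data": {
  "rows": [
    [[0,0,0],0,-0.2],
    [[0,0,0],0,-0.2],
    [[0,0,0],0,-0.1],
    [[0,0,-15],0,-0.1],
    [[0,0,-40],0,0],
    [[0,0,-80],0,0],
    [[0,-30,-85],-8,0],
    [[0,-60,-85],-16,0]
  ]
}}

```text
t: 5.25
tcp_pos: [0.6002, -0.0176, 0.3643]
tool_rot: [0.623, 0.782, -0.003, -0.003]
force: [-0.1, -0.0, -1.3]
finger_gap: 0.496
```

```bash
python3 - <<'E'
from plan import *
from slides import slides
shot('scene','sc1'); shot('side','sd1')
for n in('sc1','sd1'): print(n); slides(load(n))
for n in('sc1','sd1'):
    s=load(n);P=pts(s);h=cv2.cvtColor(s['image'],cv2.COLOR_BGR2HSV)
    m=((h[...,1]>150)&((h[...,0]<6)|(h[...,0]>174))&(h[...,2]>80)&(P[...,2]>.08)&(P[...,2]<.16)); print(m.sum(),np.median(P[m],0).round(3))
plan(.417,-.098,.09,95)
E
```

```text
sc1
bar [ 502.6 -394.3] yaw -2.9 rect 94.5 39.0 1.7 tip [ 543.  -396.4] origin [ 456.1 -391.9]
bar [ 521.7 -325.1] yaw 4.0 rect 80.8 56.2 17.1 tip [ 559.3 -322.5] origin [ 472.5 -328.6]
bar [ 442.8 -159.5] yaw 28.1 rect 50.3 25.0 21.2 tip [ 465.7 -147.3] origin [ 388.9 -188.2]
bar [464.3 -86.5] yaw 6.3 rect 91.9 31.1 8.4 tip [503.7 -82.1] origin [417.2 -91.7]
bar [603.8 -85.7] yaw 88.8 rect 83.7 13.6 88.4 tip [604.6 -45.1] origin [ 602.8 -132.1]
collar [ 459.3 -397.7] 13
collar [ 473.8 -326.4] 11
sd1
collar [ 416.7 -102. ] 20
collar [ 469.  -332.2] 28
collar [ 455.  -405.5] 23
63 [ 0.657 -0.018  0.124]
45 [ 0.654 -0.023  0.123]
shift [ -41.4 -187.7  120.4] turn -82.3 yaw now 12.68 grasp [593.3 -16.5 207.2] tilt [-0.019  0.001 -1.   ] gap 0.497 F [ 0.2  0.7 -0.3] t 5.3
```

Call:
{"op": "servo_tool", "data": {
  "rows": [
    [[-6,-26,0],-8,0.1],
    [[-12,-52,0],-16,0.1],
    [[-18,-78,0],-25,0.1],
    [[-24,-104,0],-33,0.1],
    [[-30,-130,10],-41,0.1],
    [[-36,-156,30],-50,0.1],
    [[-41,-188,50],-58,0.1],
    [[-41,-188,70],-66,0.1]
  ]
}}

```text
t: 6.15
tcp_pos: [0.4183, -0.0984, 0.2953]
tool_rot: [0.097, 0.995, -0.0, -0.01]
force: [0.1, -0.1, -0.1]
finger_gap: 0.549
```

Call:
{"op": "servo_tool", "data": {
  "rows": [
    [[0,0,0],-8,0.1],
    [[0,0,0],-16,0.1],
    [[0,0,0],-17,0.1]
  ]
}}

```text
t: 6.45
tcp_pos: [0.4194, -0.0992, 0.2955]
tool_rot: [-0.05, 0.999, 0.001, -0.009]
force: [0.4, 0.2, -1.0]
finger_gap: 0.551
```

```bash
python3 - <<'E'
from plan import *
from slides import slides
s=shot('wrist','w2'); slides(s,True)
plan(.417,-.098,.09,95)
E
```

```text
bar [ 580.7 -246.3] yaw -33.6 rect 4.6 21.9 50.7 tip [ 591.5 -253.5] origin [ 519.  -205.3]
bar [ 589.9 -198.2] yaw -27.4 rect 22.4 19.4 0.1 tip [ 601.9 -204.4] origin [ 524.7 -164.4]
collar [415.2 -98.8] 376
collar [ 468.  -329.2] 139
shift [-1.6  0.9 50.6] turn 0.7 yaw now 95.7 grasp [416.4 -99.  140.6] tilt [-0.019  0.    -1.   ] gap 0.548 F [ 0.3 -0.1 -0.3] t 6.5
```

View pics/w2.png

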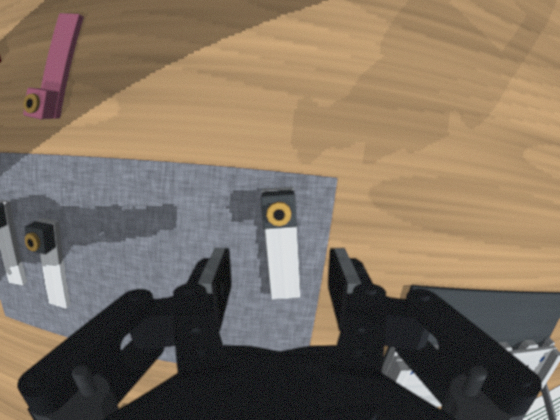

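```bash
python3 - <<'E'
from plan import *
s=load('w2')
h=cv2.cvtColor(s['image'],cv2.COLOR_BGR2HSV)
m=(h[...,2]>90)&(h[...,1]<50); m[:,:258]=0;m[:,310:]=0;m[:222]=0;m[305:]=0
m=cv2.morphologyEx(m.astype(np.uint8),cv2.MORPH_OPEN,np.ones((7,7)))
v,u=np.nonzero(m); g=np.array([onz(s,a,b,.013,True)[:2] for a,b in zip(u,v)])*1000
print(len(g)); r=cv2.minAreaRect(g.astype(np.float32)); print(r,cv2.boxPoints(r).round(1))
print(dict(zip('xy',[ (onz(s,279,213.5,.038,True)*1000).round(1)])))
E
```

```text
3976
((468.61273193359375, -88.63865661621094), (78.90867614746094, 46.448646545410156), 5.498032093048096) [[ 427.1  -69.3]
 [ 431.6 -115.5]
 [ 510.1 -108. ]
 [ 505.7  -61.7]]
{'x': array([415.3, -98.4,  38. ])}
```

Call:
{"op": "servo_tool", "data": {
  "rows": [
    [[-1.3,0.4,40],0,0.1],
    [[-1.3,0.4,80],0,0.1],
    [[-1.3,0.4,105],0,0.1],
    [[-1.3,0.4,114.5],0,0.1],
    [[-1.3,0.4,114.5],0,-0.3],
    [[-1.3,0.4,114.5],0,-0.6],
    [[-1.3,0.4,114.5],0,-0.6],
    [[-1.3,0.4,114.5],0,-0.6]
  ],
  "force": 60
}}

```text
t: 7.3
tcp_pos: [0.4188, -0.0986, 0.1821]
tool_rot: [-0.05, 0.999, -0.0, -0.008]
force: [-0.4, -0.1, -2.6]
finger_gap: 0.293
```

Call:
{"op": "servo_tool", "data": {
  "rows": [
    [[0,0,0],0,-0.7],
    [[0,0,-10],0,-0.7],
    [[0,0,-25],0,-0.7]
  ]
}}

```text
t: 7.6
tcp_pos: [0.4189, -0.0985, 0.2075]
tool_rot: [-0.049, 0.999, 0.0, -0.009]
force: [1.0, -0.1, -1.7]
finger_gap: 0.297
```

```bash
python3 - <<'E'
from plan import *
plan(*c2w(-120,-108),.06,87)
s=shot('wrist','w3'); 
E
```

```text
shift [-36.7 160.7  -7.9] turn 8.7 yaw now 95.67 grasp [416.2 -98.5  52.6] tilt [-0.018 -0.    -1.   ] gap 0.297 F [ 1.  -0.1 -1.7] t 7.6
```

View pics/w3.png

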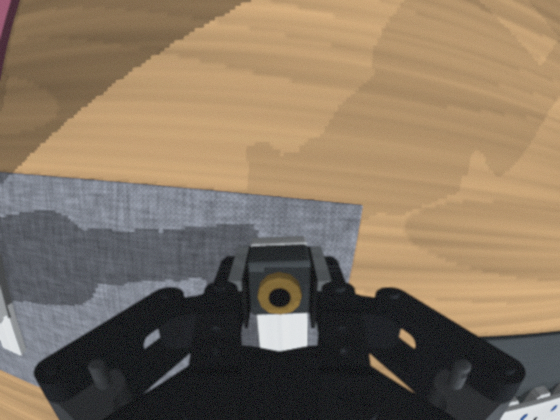

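Call:
{"op": "servo_tool", "data": {
  "rows": [
    [[-5,20,-8],0,-0.7],
    [[-10,45,-8],2,-0.7],
    [[-16,70,-8],4,-0.7],
    [[-22,95,-8],6,-0.7],
    [[-28,120,-8],8,-0.7],
    [[-33,145,-8],8.7,-0.7],
    [[-36.7,160.7,-8],8.7,-0.7],
    [[-36.7,160.7,-8],8.7,-0.7]
  ]
}}

```text
t: 8.45
tcp_pos: [0.4399, 0.0667, 0.2173]
tool_rot: [0.025, 1.0, -0.001, -0.007]
force: [0.3, -0.6, -2.6]
finger_gap: 0.296
```

```bash
python3 - <<'E'
from plan import *
plan(*c2w(-96,-108),.0345,87)
a=shot('scene','sc2');b=shot('side','sd2')
c=np.hstack([cv2.resize(a['image'][170:320,240:390],(400,400),interpolation=cv2.INTER_CUBIC),cv2.resize(b['image'][130:280,190:340],(400,400),interpolation=cv2.INTER_CUBIC)])
cv2.imwrite('pics/c3.png',c)
E
```

```text
shift [-23.6  -1.4  27.5] turn 0.2 yaw now 87.18 grasp [437.8  66.4  62.3] tilt [-0.014 -0.002 -1.   ] gap 0.296 F [ 0.3 -0.6 -2.6] t 8.4
```

View pics/c3.png

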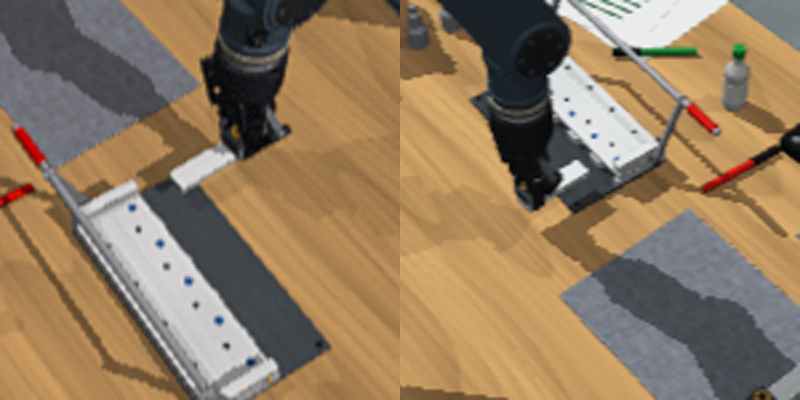

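```bash
cat > chk.py <<'E'
from plan import *
from cas import dots
def chk(s,ztop,ys):
    "y_c of the held bar relative to slot line, via one camera"
    a=np.radians(YAW); h=cv2.cvtColor(s['image'],cv2.COLOR_BGR2HSV)
    m=((h[...,2]>140)&(h[...,1]<50)).astype(np.uint8); k,l,st,c=cv2.connectedComponentsWithStats(m)
    d=dots(s); R=np.array([[np.cos(a),np.sin(a)],[-np.sin(a),np.cos(a)]])
    print('dots c',((d-O)@R.T*1000).round(1).tolist())
    for j in range(1,k):
        if not 30<st[j,4]<600: continue
        v,u=np.nonzero(l==j); g=(np.array([onz(s,p,q,ztop)[:2] for p,q in zip(u,v)])-O)@R.T*1000
        if -90<g[:,0].mean()<0 and abs(g[:,1].mean()-ys)<40:
            print('bar n',len(g),'x',g[:,0].min().round(1),g[:,0].max().round(1),'y',g[:,1].mean().round(1),np.percentile(g[:,1],[2,98]).round(1),'slope deg',np.degrees(np.polyfit(g[:,0],g[:,1],1)[0]).round(1))
E
python3 -c "
from chk import *
for n in('sc2','sd2'): chk(load(n),.048,-108)"
```

```text
dots c [[20.5, -107.6], [20.2, -53.4], [20.7, 0.5], [20.2, 54.6], [20.5, 108.8]]
bar n 192 x -105.8 -31.3 y -100.8 [-115.4  -87.5] slope deg -1.6
dots c [[21.3, -56.5]]
bar n 61 x -79.1 -29.9 y -107.6 [-119.2  -93.7] slope deg 13.2
```

Call:
{"op": "servo_tool", "data": {
  "rows": [
    [[-12,-1.4,10],0,-0.7],
    [[-23.6,-1.4,20],0,-0.7],
    [[-23.6,-1.4,26],0,-0.7],
    [[-23.6,-1.4,27.5],0,-0.7],
    [[-23.6,-1.4,27.5],0,-0.7]
  ]
}}

```text
t: 9.05
tcp_pos: [0.4625, 0.0622, 0.1886]
tool_rot: [0.026, 1.0, -0.001, -0.008]
force: [-0.0, 0.4, -2.6]
finger_gap: 0.294
```

```bash
python3 - <<'E'
from chk import *
plan(*c2w(-80,-108),.0345,87)
for n in('scene','side'): 
    s=shot(n,n+'3'); chk(s,.0205,-108)
s=load('scene3'); t=load('side3')
cv2.imwrite('pics/c4.png',np.hstack([cv2.resize(s['image'][200:260,270:330],(400,400),interpolation=cv2.INTER_CUBIC),cv2.resize(t['image'][170:230,235:295],(400,400),interpolation=cv2.INTER_CUBIC)]))
E
```

```text
shift [-16.8   1.9  -1.2] turn 0.0 yaw now 87.02 grasp [460.   61.9  33.6] tilt [-0.017 -0.002 -1.   ] gap 0.294 F [-0.   0.4 -2.6] t 9.1
dots c [[20.5, -107.6], [20.2, -53.4], [20.7, 0.4], [20.2, 54.5], [20.5, 108.8]]
bar n 187 x -83.8 -8.3 y -104.0 [-118.2  -90.8] slope deg -1.1
dots c [[21.3, -56.5]]
bar n 55 x -52.6 -10.6 y -110.6 [-122.8  -96.5] slope deg 14.4
```

View pics/c4.png

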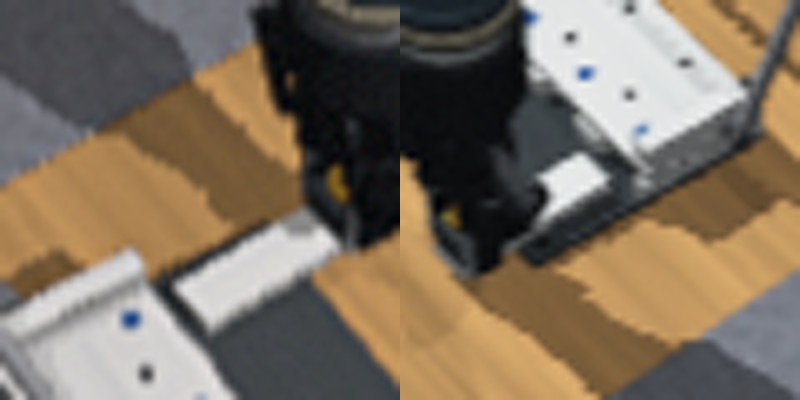

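Call:
{"op": "servo_tool", "data": {
  "rows": [
    [[-3,0.5,-0.5],0,-0.7],
    [[-6,0.5,-0.5],0,-0.7],
    [[-9,0.5,-0.5],0,-0.7],
    [[-12,0.5,-0.5],0,-0.7],
    [[-15,0.5,-0.5],0,-0.7],
    [[-18,0.5,-0.5],0,-0.7]
  ]
}}

```text
t: 9.75
tcp_pos: [0.478, 0.062, 0.189]
tool_rot: [0.026, 1.0, -0.001, -0.012]
force: [-9.1, -3.5, 1.3]
finger_gap: 0.297
```

```bash
python3 - <<'E'
from chk import *
plan(*c2w(-80,-108),.0345,87); print(sense()['ft_torque'])
s=shot('scene','sc4'); chk(s,.0205,-108)
E
```

```text
shift [-2.7  1.3 -0.5] turn 0.1 yaw now 87.05 grasp [474.1  61.8  34.1] tilt [-0.025 -0.002 -1.   ] gap 0.297 F [-9.1 -3.5  1.3] t 9.8
[-0.65527306  1.295446   -0.24415935]
dots c [[20.5, -107.6], [20.2, -53.5], [20.7, 0.4], [20.2, 54.5], [20.5, 108.8]]
```

Call:
{"op": "servo_tool", "data": {
  "rows": [
    [[4,-1,0],0,-0.7],
    [[7,-3,0],0,-0.7],
    [[7,-3,0],0,-0.7],
    [[4,-3,0],0,-0.7],
    [[0,-3,0],0,-0.7],
    [[-4,-3,0],0,-0.7],
    [[-8,-3,0],0,-0.7],
    [[-8,-3,0],0,-0.7]
  ]
}}

```text
t: 10.6
tcp_pos: [0.487, 0.0584, 0.1889]
tool_rot: [0.026, 1.0, -0.001, -0.011]
force: [-0.3, -0.0, -2.8]
finger_gap: 0.297
```

```bash
python3 - <<'E'
from chk import *
plan(*c2w(-80,-108),.0345,87); print(sense()['ft_torque'])
E
```

```text
shift [ 6.8  4.4 -0.4] turn 0.0 yaw now 87.04 grasp [483.4  58.1  33.9] tilt [-0.023 -0.002 -1.   ] gap 0.297 F [-0.3 -0.  -2.8] t 10.6
[-0.01593182  0.05104663 -0.05577169]
```

Call:
{"op": "servo_tool", "data": {
  "rows": [
    [[-4,0,0],0,-0.7],
    [[-8,0,0],0,-0.7],
    [[-12,0,0],0,-0.7],
    [[-16,0,0],0,-0.7],
    [[-20,0,0],0,-0.7],
    [[-24,0,0],0,-0.7],
    [[-28,0,0],0,-0.7],
    [[-32,0,0],0,-0.7]
  ]
}}

```text
t: 11.4
tcp_pos: [0.5192, 0.0568, 0.1881]
tool_rot: [0.026, 1.0, -0.001, -0.012]
force: [-0.2, 0.4, -2.3]
finger_gap: 0.296
```

```bash
python3 - <<'E'
from chk import *
plan(*c2w(-21,-112.4),.0345,87); print(sense()['ft_torque'])
E
```

```text
shift [-19.9  -0.1  -1.8] turn 0.0 yaw now 87.04 grasp [515.6  56.5  33.2] tilt [-0.023 -0.002 -1.   ] gap 0.296 F [-0.2  0.4 -2.3] t 11.4
[ 0.10136561  0.0811045  -0.00440521]
```

Call:
{"op": "servo_tool", "data": {
  "rows": [
    [[-4,0,-0.3],0,-0.7],
    [[-8,0,-0.6],0,-0.7],
    [[-12,0,-0.6],0,-0.7],
    [[-15,0,-0.6],0,-0.7],
    [[-17,0,-0.6],0,-0.7],
    [[-19,0,-0.6],0,-0.7]
  ]
}}

```text
t: 12.0
tcp_pos: [0.5376, 0.0563, 0.188]
tool_rot: [0.026, 1.0, -0.001, -0.013]
force: [-2.1, 5.7, -1.9]
finger_gap: 0.3
```

Call:
{"op": "servo_tool", "data": {
  "rows": [
    [[-1.5,0,0],0,-0.7],
    [[-3,0,0],0,-0.7],
    [[-4,0,0],0,-0.7]
  ]
}}

```text
t: 12.3
tcp_pos: [0.5403, 0.0563, 0.1877]
tool_rot: [0.026, 1.0, -0.001, -0.015]
force: [-5.8, 3.3, 1.5]
finger_gap: 0.296
```

```bash
python3 - <<'E'
from chk import *
plan(*c2w(-21,-112.4),.0345,87); print(sense()['ft_torque'])
E
```

```text
shift [ 0.  -0.7 -1.7] turn 0.0 yaw now 87.04 grasp [535.5  56.2  32.8] tilt [-0.03  -0.001 -1.   ] gap 0.296 F [-5.8  3.3  1.5] t 12.3
[0.57296216 0.85733137 0.03917253]
```

Call:
{"op": "servo_tool", "data": {
  "rows": [
    [[-1,0.7,0],0,-0.7],
    [[-2,1,0],0,-0.7],
    [[-4,1,0],0,-0.7],
    [[-5,1,0],0,-0.7]
  ]
}}

```text
t: 12.7
tcp_pos: [0.5426, 0.0572, 0.1875]
tool_rot: [0.026, 0.999, -0.001, -0.02]
force: [-10.9, 1.6, 5.4]
finger_gap: 0.295
```

```bash
python3 - <<'E'
from chk import *
plan(*c2w(-21,-112.4),.0345,87); print(sense()['ft_torque'])
a=shot('scene','sc5');b=shot('side','sd5')
cv2.imwrite('pics/c5.png',np.hstack([cv2.resize(a['image'][200:260,260:340],(400,300),interpolation=cv2.INTER_CUBIC),cv2.resize(b['image'][160:220,230:310],(400,300),interpolation=cv2.INTER_CUBIC)]))
E
```

```text
shift [ 0.9 -1.8 -1.9] turn 0.1 yaw now 87.07 grasp [536.4  57.2  32.6] tilt [-0.04  -0.    -0.999] gap 0.295 F [-10.9   1.6   5.4] t 12.7
[0.34932705 1.27238497 0.06502118]
```

View pics/c5.png

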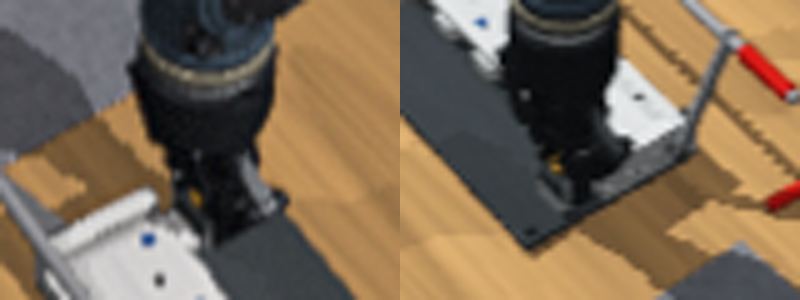

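Force built to -11 N while the grasp point barely advanced (x_c≈-20, expected -21), so this slide is at its stop. I'll release it and rise.

Call:
{"op": "servo_tool", "data": {
  "rows": [
    [[0,0,0],0,-0.2],
    [[0,0,0],0,0],
    [[0,0,0],0,0],
    [[1,0,-20],0,0],
    [[3,0,-60],0,0],
    [[10,0,-100],0,0],
    [[15,-40,-110],0,0],
    [[20,-85,-110],0,0]
  ]
}}

```text
t: 13.6
tcp_pos: [0.524, -0.0268, 0.3014]
tool_rot: [0.024, 1.0, -0.002, -0.015]
force: [0.2, -0.1, 0.3]
finger_gap: 0.496
```

```bash
sed -i 's/O=np.array.*\]) /O=np.array([.5624,.1635]) /' plan.py; python3 - <<'E'
from plan import *
plan(.469,-.329,.14,90)
s=load('w2'); 
E
```

```text
shift [  35.8 -303.8    8.9] turn -2.7 yaw now 87.3 grasp [519.3 -27.2 146.5] tilt [-0.031 -0.003 -1.   ] gap 0.496 F [ 0.2 -0.1  0.3] t 13.6
```

Call:
{"op": "servo_tool", "data": {
  "rows": [
    [[5,-45,0],0,0],
    [[10,-90,0],0,0],
    [[15,-135,0],0,0],
    [[20,-180,0],0,0],
    [[25,-220,0],-1,0],
    [[30,-260,0],-2,0],
    [[35,-290,5],-2.7,0],
    [[36,-304,9],-2.7,0]
  ]
}}

```text
t: 14.4
tcp_pos: [0.4733, -0.3323, 0.2952]
tool_rot: [0.002, 1.0, -0.003, -0.014]
force: [0.3, -0.3, 0.2]
finger_gap: 0.499
```

```bash
python3 - <<'E'
from plan import *
from slides import slides
s=shot('wrist','w4'); slides(s,True)
plan(.469,-.329,.026,90)
a=shot('scene','sc6');b=shot('side','sd6');slides(b)
cv2.imwrite('pics/c6.png',np.hstack([cv2.resize(s['image'],(400,300)),cv2.resize(b['image'][140:230,190:310],(400,300),interpolation=cv2.INTER_CUBIC)]))
E
```

```text
bar [ 527.1 -431.7] yaw -15.5 rect 55.4 32.9 2.6 tip [ 557.7 -440.2] origin [ 473.9 -416.9]
bar [ 541.2 -392.2] yaw 25.7 rect 9.3 8.0 2.1 tip [ 546.5 -389.6] origin [ 468.1 -427.4]
collar [ 454.6 -403.1] 366
collar [ 468.2 -330.2] 377
shift [ -3.4   5.4 113.4] turn -0.2 yaw now 89.79 grasp [ 468.8 -333.8  139.5] tilt [-0.029 -0.006 -1.   ] gap 0.502 F [ 0.2 -1.6 -0.5] t 14.4
collar [ 469.  -332.3] 30
collar [ 455.8 -405.7] 30
```

View pics/c6.png

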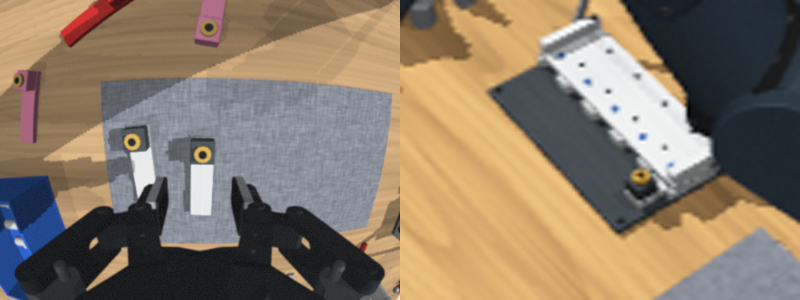

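```bash
python3 - <<'E'
from plan import *
s=load('w4')
h=cv2.cvtColor(s['image'],cv2.COLOR_BGR2HSV)
m=((h[...,2]>175)&(h[...,1]<40)); m[:,:255]=0;m[:,310:]=0;m[:225]=0;m[310:]=0
v,u=np.nonzero(m); g=np.array([onz(s,a,b,.013,True)[:2] for a,b in zip(u,v)])*1000
r=cv2.minAreaRect(g.astype(np.float32)); print(len(g),r)
ds=[(g[(g[:,0]>a)&(g[:,0]<=a+10),1].mean().round(1)) for a in range(480,560,10)]; print(ds)
plan(.4682,-.330,.026,89)
E
```

```text
2182 ((521.9301147460938, -331.1382141113281), (26.36695671081543, 68.37443542480469), 88.21800994873047)
[np.float64(-331.5), np.float64(-330.5), np.float64(-330.9), np.float64(-330.9), np.float64(-331.3), np.float64(-331.4), np.float64(-331.7), np.float64(-331.8)]
shift [ -3.   -0.6 113.5] turn 0.9 yaw now 89.9 grasp [ 468.7 -329.2  139.5] tilt [-0.031 -0.002 -1.   ] gap 0.5 F [-0.1  0.1 -1. ] t 14.6
```

Call:
{"op": "servo_tool", "data": {
  "rows": [
    [[-1,-0.6,40],1.3,0],
    [[-2,-0.6,80],1.3,0],
    [[-3,-0.6,105],1.3,0],
    [[-3,-0.6,113],1.3,0],
    [[-3,-0.6,113],1.3,-0.3],
    [[-3,-0.6,113],1.3,-0.6],
    [[-3,-0.6,113],1.3,-0.7],
    [[-3,-0.6,113],1.3,-0.7]
  ],
  "force": 60
}}

```text
t: 15.35
tcp_pos: [0.4733, -0.3298, 0.1827]
tool_rot: [0.012, 1.0, -0.002, -0.015]
force: [0.4, 0.2, -1.1]
finger_gap: 0.29
```

```bash
python3 - <<'E'
from plan import *
plan(*c2w(-130,0),.065,87)
E
```

```text
shift [ 49.5 499.5 -37.9] turn 1.6 yaw now 88.61 grasp [ 468.8 -330.4   27.8] tilt [-0.029 -0.003 -1.   ] gap 0.29 F [ 0.4  0.2 -1.1] t 15.3
```

Call:
{"op": "servo_tool", "data": {
  "rows": [
    [[2,3,-20],0,-0.7],
    [[8,25,-50],0,-0.7],
    [[14,70,-63],0,-0.7],
    [[20,115,-63],0,-0.7],
    [[26,160,-63],0,-0.7],
    [[32,205,-63],0,-0.7],
    [[38,250,-63],0,-0.7],
    [[44,290,-63],0,-0.7]
  ]
}}

```text
t: 16.15
tcp_pos: [0.4377, -0.0369, 0.2466]
tool_rot: [0.012, 1.0, -0.002, -0.014]
force: [0.9, -0.3, -1.4]
finger_gap: 0.292
```

```bash
python3 - <<'E'
from plan import *
plan(*c2w(-130,0),.06,87)
E
```

```text
shift [  5.1 207.8  30.9] turn 1.6 yaw now 88.59 grasp [433.5 -37.5  91.7] tilt [-0.028 -0.004 -1.   ] gap 0.292 F [ 0.9 -0.3 -1.4] t 16.1
```

Call:
{"op": "servo_tool", "data": {
  "rows": [
    [[5,45,0],1.6,-0.7],
    [[5,90,0],1.6,-0.7],
    [[5,135,0],1.6,-0.7],
    [[5,175,5],1.6,-0.7],
    [[5,195,18],1.6,-0.7],
    [[5,208,31],1.6,-0.7],
    [[5,208,31],1.6,-0.7]
  ]
}}

```text
t: 16.85
tcp_pos: [0.4365, 0.172, 0.2139]
tool_rot: [0.025, 1.0, -0.002, -0.015]
force: [-0.4, -0.4, -1.5]
finger_gap: 0.291
```

```bash
python3 - <<'E'
from chk import *
plan(*c2w(-88,0),.035,87)
s=shot('scene','sc7');chk(s,.045,0)
s=shot('side','sd7');chk(s,.045,0)
E
```

```text
shift [-43.3  -1.   22.7] turn 0.1 yaw now 87.12 grasp [432.  171.4  59. ] tilt [-0.029 -0.004 -1.   ] gap 0.291 F [-0.4 -0.4 -1.5] t 16.9
dots c [[20.3, -104.5], [20.1, -50.4], [20.5, 3.5], [20.1, 57.7], [20.4, 111.8]]
bar n 210 x -115.8 -41.2 y 3.9 [-10.7  17.3] slope deg -3.7
dots c [[21.2, -53.4]]
bar n 69 x -98.4 -41.7 y -4.2 [-14.8   8.7] slope deg 4.8
```

Call:
{"op": "servo_tool", "data": {
  "rows": [
    [[-15,-1,10],0,-0.7],
    [[-30,-1,20],0,-0.7],
    [[-37,-1,22.5],0,-0.7],
    [[-41,-1,22.5],0,-0.7],
    [[-46,-1,22.5],0,-0.7],
    [[-51,-1,22.5],0,-0.7],
    [[-56,-1,22.5],0,-0.7],
    [[-60,-1,22.5],0,-0.7]
  ]
}}

```text
t: 17.75
tcp_pos: [0.4856, 0.1662, 0.1893]
tool_rot: [0.027, 0.999, -0.004, -0.031]
force: [-23.6, 2.8, 9.1]
finger_gap: 0.294
```

```bash
python3 - <<'E'
from chk import *
plan(*c2w(-21,0),.0345,87); print(sense()['ft_torque'])
E
```

```text
shift [-65.4   2.9  -4. ] turn -0.1 yaw now 86.94 grasp [475.8 165.2  34.7] tilt [-0.063 -0.006 -0.998] gap 0.294 F [-23.6   2.8   9.1] t 17.8
[-0.04263959  2.42907385 -0.32758363]
```

Call:
{"op": "servo_tool", "data": {
  "rows": [
    [[10,2.5,0],0,-0.7],
    [[25,2.5,-8],0,-0.7],
    [[55,2.5,-12],0,-0.7],
    [[90,2.5,-10],0,-0.7],
    [[96,2.5,-6],0,-0.7],
    [[96,2.5,-2],0,-0.7],
    [[96,2.5,-2],0,-0.7]
  ]
}}

```text
t: 18.45
tcp_pos: [0.3916, 0.1739, 0.1971]
tool_rot: [0.027, 0.999, -0.004, -0.03]
force: [0.4, -0.6, -1.2]
finger_gap: 0.293
```

```bash
python3 - <<'E'
from chk import *
plan(*c2w(-182,0),.026,87); print(sense()['ft_torque'])
s=shot('wrist','w5')
h=cv2.cvtColor(s['image'],cv2.COLOR_BGR2HSV)
m=((h[...,1]>110)&((h[...,0]>12)&(h[...,0]<30))&(h[...,2]>80)).astype(np.uint8); k,l,st,c=cv2.connectedComponentsWithStats(m)
print([(c[j].round(1),st[j,4]) for j in range(1,k) if 100<st[j,4]<3000])
w=load('w3');h=cv2.cvtColor(w['image'],cv2.COLOR_BGR2HSV)
m=((h[...,1]>110)&((h[...,0]>12)&(h[...,0]<30))&(h[...,2]>80)).astype(np.uint8); k,l,st,c=cv2.connectedComponentsWithStats(m)
print([(c[j].round(1),st[j,4]) for j in range(1,k) if 100<st[j,4]<3000])
E
```

```text
shift [ 0.6  0.1 16.4] turn -0.1 yaw now 86.94 grasp [382.3 173.   42.4] tilt [-0.06  -0.006 -0.998] gap 0.293 F [ 0.4 -0.6 -1.2] t 18.4
[0.01197153 0.0038938  0.03888476]
[(array([278.8, 294.1]), np.int32(1012))]
[(array([278.9, 292.3]), np.int32(1043))]
```

View pics/w5.png

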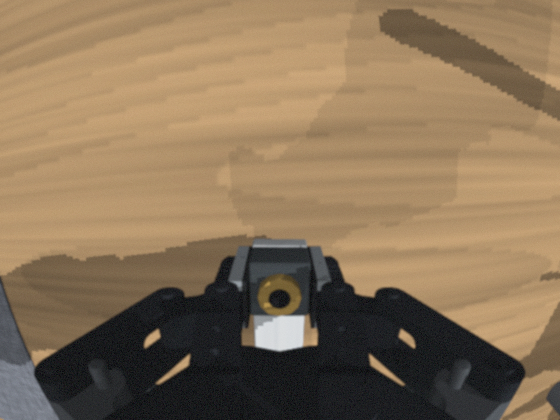

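The slide is still held squarely, with the collar at (279,294). I'll re-seat it flat on the bench and re-grip.

Call:
{"op": "servo_tool", "data": {
  "rows": [
    [[0.5,0,8],0,-0.7],
    [[0.5,0,15],0,-0.7],
    [[0.5,0,16.5],0,-0.7],
    [[0.5,0,16.5],0,-0.25],
    [[0.5,0,16.5],0,-0.25],
    [[0.5,0,16.5],0,-0.7],
    [[0.5,0,16.5],0,-0.7],
    [[0.5,0,16.5],0,-0.7]
  ]
}}

```text
t: 19.3
tcp_pos: [0.3903, 0.1738, 0.1809]
tool_rot: [0.027, 0.999, -0.004, -0.03]
force: [-1.4, -0.2, 3.5]
finger_gap: 0.289
```

```bash
python3 - <<'E'
from chk import *
plan(*c2w(-96,0),.0345,87); print(sense()['ft_torque'])
E
```

```text
shift [-85.    0.2 -13.4] turn -0.1 yaw now 86.93 grasp [381.  172.9  26.2] tilt [-0.06  -0.006 -0.998] gap 0.289 F [-1.4 -0.2  3.5] t 19.3
[ 0.03602713  0.0858488  -0.06184978]
```

Call:
{"op": "servo_tool", "data": {
  "rows": [
    [[0,0,-12],0,-0.7],
    [[-25,0,-16],0,-0.7],
    [[-55,0,-16],0,-0.7],
    [[-80,0,-15.5],0,-0.7],
    [[-85,0,-14.4],0,-0.7],
    [[-85,0,-14.4],0,-0.7]
  ]
}}

```text
t: 19.9
tcp_pos: [0.476, 0.1691, 0.1899]
tool_rot: [0.027, 0.999, -0.004, -0.03]
force: [-1.2, 0.3, -1.1]
finger_gap: 0.289
```

```bash
python3 - <<'E'
from chk import *
plan(*c2w(-79,0),.0355,87); 
s=shot('scene','sc8');chk(s,.0193,0)
t=shot('side','sd8');chk(t,.0193,0)
cv2.imwrite('pics/c8.png',np.hstack([cv2.resize(s['image'][225:285,280:340],(400,400),interpolation=cv2.INTER_CUBIC),cv2.resize(t['image'][150:210,215:275],(400,400),interpolation=cv2.INTER_CUBIC)]))
E
```

```text
shift [-16.9   0.3  -1.4] turn -0.1 yaw now 86.9 grasp [466.6 168.2  35.2] tilt [-0.061 -0.006 -0.998] gap 0.289 F [-1.2  0.3 -1.1] t 19.9
dots c [[20.3, -104.5], [20.1, -50.3], [20.5, 3.5], [20.1, 57.6], [20.4, 111.9]]
bar n 203 x -80.7 -6.4 y 3.0 [-11.2  15.5] slope deg -3.7
dots c [[21.2, -53.5], [19.2, 110.5]]
bar n 65 x -63.9 -8.7 y -5.6 [-16.5   7.9] slope deg 8.7
```

View pics/c8.png

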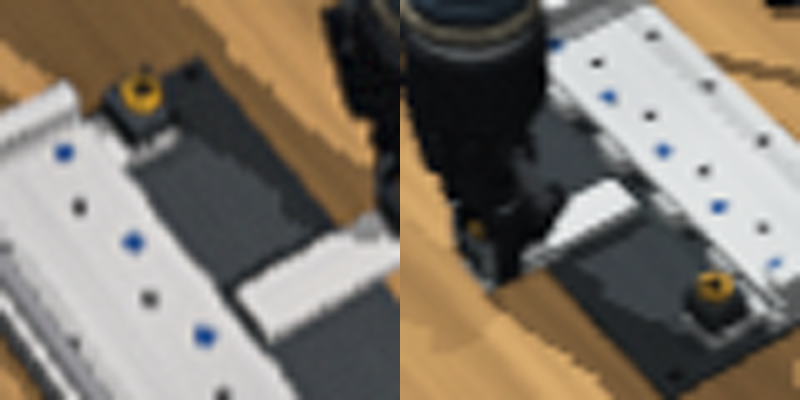

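Call:
{"op": "servo_tool", "data": {
  "rows": [
    [[-4,1.6,-0.2],0,-0.7],
    [[-7,1.6,-0.4],0,-0.7],
    [[-10,1.6,-0.6],0,-0.7],
    [[-13,1.6,-0.8],0,-0.7],
    [[-16,1.6,-1],0,-0.7]
  ]
}}

```text
t: 20.5
tcp_pos: [0.4904, 0.17, 0.1899]
tool_rot: [0.027, 0.999, -0.004, -0.032]
force: [-0.9, -0.3, -1.2]
finger_gap: 0.291
```

```bash
python3 - <<'E'
from chk import *
plan(*c2w(-21,0),.0355,87); print(sense()['ft_torque'])
E
```

```text
shift [-60.9  -1.2  -4.2] turn -0.1 yaw now 86.94 grasp [480.6 169.   35.2] tilt [-0.064 -0.006 -0.998] gap 0.291 F [-0.9 -0.3 -1.2] t 20.5
[ 0.01281947 -0.02531331 -0.00642495]
```

Call:
{"op": "servo_tool", "data": {
  "rows": [
    [[-4,0,-0.2],0,-0.7],
    [[-8,0,-0.5],0,-0.7],
    [[-12,0,-0.8],0,-0.7],
    [[-17,0,-1.1],0,-0.7],
    [[-22,0,-1.4],0,-0.7],
    [[-28,0,-1.8],0,-0.7],
    [[-34,0,-2.2],0,-0.7],
    [[-40,0,-2.6],0,-0.7]
  ]
}}

```text
t: 21.3
tcp_pos: [0.531, 0.1678, 0.1899]
tool_rot: [0.027, 0.999, -0.004, -0.032]
force: [0.4, 0.1, -1.3]
finger_gap: 0.288
```

```bash
python3 - <<'E'
from chk import *
plan(*c2w(-21,0),.0355,87); print(sense()['ft_torque'])
E
```

```text
shift [-20.3  -1.2  -1.5] turn -0.1 yaw now 86.94 grasp [521.2 166.8  35.2] tilt [-0.064 -0.006 -0.998] gap 0.288 F [ 0.4  0.1 -1.3] t 21.3
[-0.01249689  0.03290883 -0.04719944]
```

Call:
{"op": "servo_tool", "data": {
  "rows": [
    [[-5,0,-0.3],0,-0.7],
    [[-10,0,-0.7],0,-0.7],
    [[-14,0,-0.9],0,-0.7],
    [[-17,0,-1.1],0,-0.7],
    [[-19,0,-1.2],0,-0.7],
    [[-21,0,-1.3],0,-0.7],
    [[-23,0,-1.4],0,-0.7],
    [[-24,0,-1.5],0,-0.7]
  ]
}}

```text
t: 22.1
tcp_pos: [0.5517, 0.1667, 0.1894]
tool_rot: [0.027, 0.999, -0.004, -0.037]
force: [-9.8, 0.2, 5.4]
finger_gap: 0.289
```

```bash
python3 - <<'E'
from chk import *
plan(*c2w(-21,0),.0355,87); print(sense()['ft_torque'])
E
```

```text
shift [-1.3 -1.  -0.7] turn -0.0 yaw now 86.97 grasp [540.1 165.7  34.9] tilt [-0.075 -0.007 -0.997] gap 0.289 F [-9.8  0.2  5.4] t 22.1
[0.14141807 1.22950533 0.04685977]
```

Call:
{"op": "servo_tool", "data": {
  "rows": [
    [[-2,-0.5,0],0,-0.7],
    [[-4,-0.5,0],0,-0.7],
    [[-4,-0.5,0],0,-0.7]
  ]
}}

```text
t: 22.4
tcp_pos: [0.553, 0.1665, 0.1894]
tool_rot: [0.027, 0.999, -0.005, -0.041]
force: [-8.6, 1.8, 7.8]
finger_gap: 0.288
```

```bash
python3 - <<'E'
from chk import *
plan(*c2w(-21,0),.0355,87); print(sense()['ft_torque'])
E
```

```text
shift [-1.2 -0.8 -0.7] turn -0.0 yaw now 86.99 grasp [540.2 165.5  34.9] tilt [-0.083 -0.007 -0.997] gap 0.288 F [-8.6  1.8  7.8] t 22.4
[0.35634583 0.84403384 0.05940498]
```

Call:
{"op": "servo_tool", "data": {
  "rows": [
    [[0,0,0],0,-0.2],
    [[0,0,0],0,0],
    [[0,0,0],0,0],
    [[1,0,-20],0,0],
    [[5,0,-60],0,0],
    [[14,0,-100],0,0],
    [[18,-40,-110],0,0],
    [[22,-85,-110],0,0]
  ]
}}

```text
t: 23.2
tcp_pos: [0.5371, 0.0838, 0.3046]
tool_rot: [0.025, 0.999, -0.005, -0.037]
force: [0.1, -0.1, 0.0]
finger_gap: 0.498
```

Call:
{"op": "servo_tool", "data": {
  "rows": [
    [[5,-45,0],-0.5,0],
    [[10,-90,0],-1,0],
    [[15,-135,0],-2,0],
    [[20,-180,0],-3,0],
    [[25,-225,0],-4,0],
    [[25,-270,0],-4,0],
    [[25,-310,0],-4,0],
    [[25,-350,0],-4,0]
  ]
}}

```text
t: 24.0
tcp_pos: [0.4949, -0.267, 0.3106]
tool_rot: [-0.01, 0.999, -0.004, -0.037]
force: [0.5, -0.1, 0.4]
finger_gap: 0.5
```

```bash
cat > col.py <<'E'
from plan import *
def col(s):
    a=np.radians(YAW); R=np.array([[np.cos(a),np.sin(a)],[-np.sin(a),np.cos(a)]])
    h=cv2.cvtColor(s['image'],cv2.COLOR_BGR2HSV); m=((h[...,1]>110)&((h[...,0]>12)&(h[...,0]<30))&(h[...,2]>80)).astype(np.uint8); k,l,st,c=cv2.connectedComponentsWithStats(m)
    for j in range(1,k):
        if 4<st[j,4]<100:
            p=onz(s,*c[j],.044)[:2]; q=(p-O)@R.T*1000
            if -60<q[0]<20 and abs(q[1])<150: print('collar c',q.round(1),st[j,4])
E
python3 - <<'E'
from col import *
from slides import slides
for n in('scene','side'): s=shot(n,n+'9'); print(n); col(s); slides(s)
plan(.4546,-.403,.14,90)
E
```

```text
scene
collar c [-19.8   3.1] 33
bar [ 499.8 -395.1] yaw -0.2 rect 87.9 37.0 3.2 tip [ 542.1 -395.2] origin [ 455.1 -394.9]
collar [ 457.5 -398.9] 18
side
collar c [-21.2  -3.8] 17
collar c [ -22.2 -110.2] 18
collar [ 455.5 -405.5] 29
shift [  30.9 -129.9   20.1] turn 0.9 yaw now 90.87 grasp [ 484.8 -272.4  156.3] tilt [-0.07  -0.013 -0.997] gap 0.502 F [-0.5  0.2 -0.5] t 24.1
```

Call:
{"op": "servo_tool", "data": {
  "rows": [
    [[10,-40,0],0,0],
    [[20,-80,5],0,0],
    [[28,-115,15],0,0],
    [[31,-130,20],0,0],
    [[31,-130,20],0,0]
  ]
}}

```text
t: 24.6
tcp_pos: [0.4648, -0.4026, 0.2939]
tool_rot: [-0.006, 0.999, -0.006, -0.035]
force: [0.6, 0.3, -0.1]
finger_gap: 0.502
```

```bash
python3 - <<'E'
from plan import *
from slides import slides
s=shot('wrist','w6'); slides(s,True)
h=cv2.cvtColor(s['image'],cv2.COLOR_BGR2HSV)
m=((h[...,2]>175)&(h[...,1]<40)); m[:,:250]=0;m[:,315:]=0;m[:215]=0;m[320:]=0
v,u=np.nonzero(m); g=np.array([onz(s,a,b,.013,True)[:2] for a,b in zip(u,v)])*1000
r=cv2.minAreaRect(g.astype(np.float32)); print(len(g),r)
print([g[(g[:,0]>a)&(g[:,0]<=a+10),1].mean().round(1) for a in range(470,545,10)])
plan(.4546,-.403,.027,93)
E
```

```text
bar [ 584.5 -251.9] yaw 40.5 rect 23.8 5.8 45.8 tip [ 594.1 -243.7] origin [ 528.  -300.2]
bar [ 594.9 -296.9] yaw 37.4 rect 14.6 11.7 84.5 tip [ 602.1 -291.4] origin [ 533.  -344.2]
collar [ 454.5 -403.6] 383
2449 ((505.3452453613281, -402.4784851074219), (93.39495086669922, 56.79480743408203), 1.1329411268234253)
[np.float64(-399.7), np.float64(-400.9), np.float64(-400.0), np.float64(-398.5), np.float64(-399.4), np.float64(-397.1), np.float64(-396.5), np.float64(-398.1)]
shift [ -8.3   0.7 112.2] turn -2.2 yaw now 90.79 grasp [ 454.2 -402.6  139.5] tilt [-0.07  -0.011 -0.997] gap 0.499 F [-0.6  0.5  0.1] t 24.6
```

Call:
{"op": "servo_tool", "data": {
  "rows": [
    [[-3,0,40],-3,0],
    [[-6,0,80],-3,0],
    [[-7.5,0,105],-3,0],
    [[-8,0,112],-3,0],
    [[-8,0,112],-3,-0.3],
    [[-8,0,112],-3,-0.6],
    [[-8,0,112],-3,-0.7],
    [[-8,0,112],-3,-0.7]
  ]
}}

```text
t: 25.45
tcp_pos: [0.4655, -0.4021, 0.1832]
tool_rot: [-0.033, 0.999, -0.005, -0.035]
force: [-0.3, 0.4, -1.8]
finger_gap: 0.293
```

```bash
python3 - <<'E'
from plan import *
plan(*c2w(-150,108),.1,87)
E
```

```text
shift [ -3.3 683.6 -77.3] turn 6.8 yaw now 93.79 grasp [ 454.9 -404.1   28.6] tilt [-0.069 -0.013 -0.998] gap 0.293 F [-0.3  0.4 -1.8] t 25.4
```

Call:
{"op": "servo_tool", "data": {
  "rows": [
    [[0,0,-20],0,-0.7],
    [[5,30,-50],1,-0.7],
    [[8,75,-75],2,-0.7],
    [[8,120,-77],3,-0.7],
    [[8,165,-77],4,-0.7],
    [[8,210,-77],5,-0.7],
    [[7,255,-77],6,-0.7],
    [[6,300,-77],6.8,-0.7]
  ]
}}

```text
t: 26.25
tcp_pos: [0.4449, -0.1008, 0.259]
tool_rot: [0.027, 0.999, -0.008, -0.033]
force: [0.8, 0.4, -1.2]
finger_gap: 0.29
```

```bash
python3 - <<'E'
from plan import *
plan(*c2w(-150,108),.1,87)
E
```

```text
shift [3.690e+01 3.807e+02 3.000e-01] turn -0.1 yaw now 86.91 grasp [ 434.5 -102.9  104.3] tilt [-0.067 -0.013 -0.998] gap 0.29 F [ 0.8  0.4 -1.2] t 26.2
```

Call:
{"op": "servo_tool", "data": {
  "rows": [
    [[6,45,0],0,-0.7],
    [[12,92,0],0,-0.7],
    [[18,140,0],0,-0.7],
    [[23,188,0],0,-0.7],
    [[28,236,0],0,-0.7],
    [[32,284,0],0,-0.7],
    [[35,332,0],0,-0.7],
    [[37,380,0],0,-0.7]
  ]
}}

```text
t: 27.05
tcp_pos: [0.4281, 0.2827, 0.2558]
tool_rot: [0.027, 0.999, -0.007, -0.033]
force: [0.6, -0.4, -2.6]
finger_gap: 0.29
```

```bash
python3 - <<'E'
from plan import *
plan(*c2w(-98,109.5),.0355,87)
E
```

```text
shift [-56.5   1.1  62.1] turn -0.1 yaw now 86.92 grasp [418.  280.7 101.2] tilt [-0.065 -0.013 -0.998] gap 0.29 F [ 0.6 -0.4 -2.6] t 27.1
```

Call:
{"op": "servo_tool", "data": {
  "rows": [
    [[-10,1,25],0,-0.7],
    [[-25,1,45],0,-0.7],
    [[-40,1,55],0,-0.7],
    [[-50,1,60],0,-0.7],
    [[-56.5,1,62.7],0,-0.7],
    [[-56.5,1,62.7],0,-0.7]
  ]
}}

```text
t: 27.65
tcp_pos: [0.4818, 0.2792, 0.1899]
tool_rot: [0.028, 0.999, -0.007, -0.032]
force: [-0.5, -0.1, -1.8]
finger_gap: 0.293
```

```bash
python3 - <<'E'
from chk import *
plan(*c2w(-82,108),.0348,87)
s=shot('scene','sc10');chk(s,.0193,108)
t=shot('side','sd10');chk(t,.0193,108)
cv2.imwrite('pics/c10.png',np.hstack([cv2.resize(s['image'][250:310,290:350],(400,400),interpolation=cv2.INTER_CUBIC),cv2.resize(t['image'][120:200,195:275],(400,400),interpolation=cv2.INTER_CUBIC)]))
E
```

```text
shift [-14.4  -0.9  -0.4] turn -0.2 yaw now 86.82 grasp [471.9 277.3  35.3] tilt [-0.064 -0.012 -0.998] gap 0.293 F [-0.5 -0.1 -1.8] t 27.6
dots c [[20.1, -104.6], [20.1, -50.3], [20.5, 3.5], [20.1, 57.6], [20.4, 111.9]]
bar n 231 x -82.2 -8.4 y 110.6 [ 96.3 123.3] slope deg -4.6
dots c [[21.2, -53.4]]
bar n 67 x -73.5 -7.4 y 106.0 [ 94.9 119.6] slope deg 7.0
```

Call:
{"op": "servo_tool", "data": {
  "rows": [
    [[0,1.6,0.5],0,-0.7],
    [[-3,1.6,0.3],0,-0.7],
    [[-6,1.6,0.1],0,-0.7],
    [[-9,1.6,0],0,-0.7],
    [[-12,1.6,-0.2],0,-0.7],
    [[-15,1.6,-0.4],0,-0.7]
  ]
}}

```text
t: 28.35
tcp_pos: [0.4958, 0.2801, 0.1896]
tool_rot: [0.028, 0.999, -0.007, -0.033]
force: [-0.7, 0.1, -1.7]
finger_gap: 0.292
```

```bash
python3 - <<'E'
from chk import *
plan(*c2w(-21,109.5),.0348,87); print(sense()['ft_torque'])
E
```

```text
shift [-61.6  -0.8  -3.9] turn -0.1 yaw now 86.86 grasp [485.6 278.2  34.9] tilt [-0.065 -0.013 -0.998] gap 0.292 F [-0.7  0.1 -1.7] t 28.4
[0.00496069 0.03169877 0.03915658]
```

Tip about +5 mm in with no force. Continuing.

Call:
{"op": "servo_tool", "data": {
  "rows": [
    [[-4,0,-0.2],0,-0.7],
    [[-8,0,-0.5],0,-0.7],
    [[-12,0,-0.8],0,-0.7],
    [[-17,0,-1.1],0,-0.7],
    [[-22,0,-1.4],0,-0.7],
    [[-28,0,-1.8],0,-0.7],
    [[-34,0,-2.2],0,-0.7],
    [[-40,0,-2.6],0,-0.7]
  ]
}}

```text
t: 29.15
tcp_pos: [0.5364, 0.2779, 0.1896]
tool_rot: [0.028, 0.999, -0.007, -0.032]
force: [-1.2, 0.3, -1.9]
finger_gap: 0.292
```

```bash
python3 - <<'E'
from chk import *
plan(*c2w(-21,109.5),.0348,87); print(sense()['ft_torque'])
E
```

```text
shift [-21.   -0.8  -1.2] turn -0.1 yaw now 86.86 grasp [526.2 275.9  34.9] tilt [-0.065 -0.013 -0.998] gap 0.292 F [-1.2  0.3 -1.9] t 29.1
[ 0.02815097 -0.06530028 -0.06772485]
```

Call:
{"op": "servo_tool", "data": {
  "rows": [
    [[-5,0,-0.3],0,-0.7],
    [[-10,0,-0.7],0,-0.7],
    [[-14,0,-0.9],0,-0.7],
    [[-17,0,-1.1],0,-0.7],
    [[-19,0,-1.2],0,-0.7],
    [[-21,0,-1.3],0,-0.7],
    [[-23,0,-1.4],0,-0.7],
    [[-25,0,-1.5],0,-0.7]
  ]
}}

```text
t: 29.95
tcp_pos: [0.5585, 0.2766, 0.1889]
tool_rot: [0.027, 0.999, -0.008, -0.037]
force: [-9.3, 1.4, 2.7]
finger_gap: 0.285
```

```bash
python3 - <<'E'
from chk import *
plan(*c2w(-21,109.5),.0348,87); print(sense()['ft_torque'])
E
```

```text
shift [-0.3 -0.5 -0.5] turn -0.1 yaw now 86.89 grasp [546.9 274.4  34.3] tilt [-0.075 -0.014 -0.997] gap 0.285 F [-9.3  1.4  2.7] t 29.9
[0.16397141 1.31142043 0.03355318]
```

Call:
{"op": "servo_tool", "data": {
  "rows": [
    [[-2,0,0],0,-0.7],
    [[-4,0,0],0,-0.7],
    [[-4,0,0],0,-0.7]
  ]
}}

```text
t: 30.25
tcp_pos: [0.5599, 0.2765, 0.1881]
tool_rot: [0.027, 0.999, -0.009, -0.042]
force: [-7.3, 1.1, 1.8]
finger_gap: 0.29
```

Call:
{"op": "servo_tool", "data": {
  "rows": [
    [[0,0,0],0,-0.2],
    [[0,0,0],0,0],
    [[0,0,0],0,0],
    [[1,0,-20],0,0],
    [[5,0,-60],0,0],
    [[14,0,-100],0,0],
    [[18,-40,-130],8,0],
    [[18,-85,-150],16,0]
  ]
}}

```text
t: 31.05
tcp_pos: [0.5505, 0.1954, 0.3438]
tool_rot: [0.167, 0.985, -0.014, -0.037]
force: [0.8, -1.1, -0.5]
finger_gap: 0.498
```

```bash
python3 - <<'E'
from col import *
for n in('scene','side'): s=shot(n,n+'11'); print(n); col(s)
plan(*c2w(60-102*np.cos(2)+2,-185),.18,-3)
a=load('scene11');b=load('side11')
cv2.imwrite('pics/c11.png',np.hstack([cv2.resize(a['image'][180:330,210:390],(400,333),interpolation=cv2.INTER_CUBIC),cv2.resize(b['image'][130:280,190:370],(400,333),interpolation=cv2.INTER_CUBIC)]))
E
```

```text
scene
collar c [-20.1   3.2] 32
collar c [-19.7 111.2] 38
side
collar c [-21.   -2.5] 14
collar c [ -21.6 -110.2] 19
shift [-182.7 -163.7    4.7] turn 73.6 yaw now 70.61 grasp [539.9 188.6 190.1] tilt [-0.075 -0.016 -0.997] gap 0.5 F [0.8 0.7 0.2] t 31.1
```

View pics/c11.png

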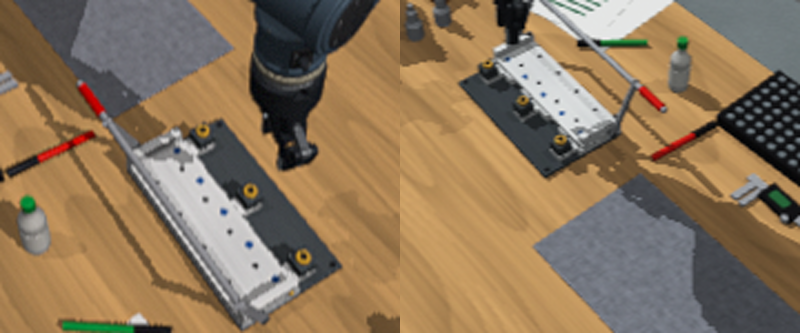

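Slides sit home in slots 1, 3 and 5 (collars at x_c≈-21 in both views). The keeper is still back and the mat is clear. Next is the keeper sleeve.

Call:
{"op": "servo_tool", "data": {
  "rows": [
    [[-20,-18,0],8,0],
    [[-45,-40,0],16,0],
    [[-70,-62,0],24,0],
    [[-95,-85,0],32,0],
    [[-120,-108,0],40,0],
    [[-145,-130,0],48,0],
    [[-165,-148,0],56,0],
    [[-182,-164,0],64,0]
  ]
}}

```text
t: 31.95
tcp_pos: [0.6694, -0.0257, 0.3388]
tool_rot: [0.667, 0.744, -0.031, -0.022]
force: [0.4, 0.1, 0.2]
finger_gap: 0.499
```

Call:
{"op": "servo_tool", "data": {
  "rows": [
    [[0,0,0],8,0],
    [[0,0,0],9.5,0],
    [[0,0,0],9.5,0]
  ]
}}

```text
t: 32.25
tcp_pos: [0.6694, -0.0253, 0.3383]
tool_rot: [0.726, 0.687, -0.033, -0.02]
force: [0.4, -0.5, -0.3]
finger_gap: 0.497
```

```bash
python3 - <<'E'
from plan import *
s=shot('wrist','w7')
h=cv2.cvtColor(s['image'],cv2.COLOR_BGR2HSV)
m=((h[...,1]>150)&((h[...,0]<6)|(h[...,0]>174))&(h[...,2]>80)).astype(np.uint8)
k,l,st,c=cv2.connectedComponentsWithStats(m)
for j in range(1,k):
    if st[j,4]>200: print(c[j].round(1),st[j],(onz(s,*c[j],.122,True)*1000).round(1))
plan(.656,-.022,.121,-3)
E
```

```text
[298.5 213.9] [ 272  178   98   82 2465] [664.8 -17.  122. ]
shift [ 6.6  2.6 62.7] turn -0.2 yaw now -3.17 grasp [657.7 -27.5 183.9] tilt [-0.075 -0.016 -0.997] gap 0.496 F [ 0.1  0.5 -0.4] t 32.3
```

Call:
{"op": "servo_tool", "data": {
  "rows": [
    [[6,3,30],0,0],
    [[6,3,62],0,0],
    [[6,3,62],0,0],
    [[6,3,62],0,-0.5],
    [[6,3,62],0,-0.9],
    [[6,3,62],0,-0.9],
    [[6,3,62],0,-0.9],
    [[6,3,62],0,-0.9]
  ],
  "force": 25
}}

```text
t: 33.1
tcp_pos: [0.6675, -0.02, 0.2779]
tool_rot: [0.725, 0.687, -0.033, -0.02]
force: [-5.7, 1.1, 6.6]
finger_gap: 0.15
```

```bash
cat > arc.py <<'E'
from plan import *
import sys
q0,qs=float(sys.argv[1]),[float(a) for a in sys.argv[2:]]
st=sense(); R=Ro.from_quat(st['tool_rot']).as_matrix(); plan(*c2w(60-102*np.cos(q0),-182),.026+.102*np.sin(q0),-3); a=np.radians(YAW)
for q in qs:
    dx=102*(np.cos(q0)-np.cos(q)); dz=102*(np.sin(q)-np.sin(q0)); print(q,(R.T@np.array([dx*np.cos(a),dx*np.sin(a),dz])).round(1))
E
python3 arc.py 2.0 1.95 1.85 1.7 1.5 1.3 1.1 .9 .7
```

```text
shift [-1.1 -0.2  4.7] turn -0.1 yaw now -3.15 grasp [655.8 -22.4 123.4] tilt [-0.076 -0.016 -0.997] gap 0.15 F [-5.7  1.1  6.6] t 33.1
1.95 [-0.  -4.8 -1.6]
1.85 [ -0.1 -14.7  -4.2]
1.7 [ -0.2 -29.9  -6.2]
1.5 [ -0.2 -50.2  -5.3]
1.3 [ -0.2 -70.   -0.3]
1.1 [ -0.1 -88.3   8.5]
0.9 [ 1.000e-01 -1.046e+02  2.070e+01]
0.7 [   0.4 -118.1   36. ]
```

Call:
{"op": "servo_tool", "data": {
  "rows": [
    [[0,-5,-1.6],0,-0.9],
    [[0,-15,-4.2],0,-0.9],
    [[0,-30,-6.2],0,-0.9],
    [[0,-50,-5.3],0,-0.9],
    [[0,-70,-0.3],0,-0.9],
    [[0,-88,8.5],0,-0.9],
    [[0,-104,20],0,-0.9],
    [[0,-110,26],0,-0.9]
  ]
}}

```text
t: 33.9
tcp_pos: [0.5557, -0.0143, 0.2614]
tool_rot: [0.726, 0.687, -0.032, -0.019]
force: [1.8, 1.9, 2.8]
finger_gap: 0.149
```

```bash
python3 arc.py 0.8 .7 .6 .5 .4 .3 .2 .1 0 
```

```text
shift [-0.9 -2.2  7.8] turn -0.2 yaw now -3.16 grasp [544.6 -16.8 106.8] tilt [-0.072 -0.016 -0.997] gap 0.149 F [1.8 1.9 2.8] t 33.9
0.7 [ 0.1 -6.4  7.9]
0.6 [  0.3 -12.   16.5]
0.5 [  0.5 -16.7  25.5]
0.4 [  0.6 -20.5  35. ]
0.3 [  0.8 -23.3  44.8]
0.2 [  1.  -25.1  54.8]
0.1 [  1.2 -25.9  65. ]
0.0 [  1.4 -25.7  75.2]
```

Call:
{"op": "servo_tool", "data": {
  "rows": [
    [[0,-5,5],0,-0.9],
    [[0,-9,11],0,-0.9],
    [[0,-14,19],0,-0.9],
    [[0,-18.5,28],0,-0.9],
    [[0,-22,37],0,-0.9],
    [[0,-25,47],0,-0.9],
    [[0,-25.5,49],0,-0.9]
  ]
}}

```text
t: 34.6
tcp_pos: [0.5266, -0.0133, 0.2127]
tool_rot: [0.726, 0.687, -0.031, -0.019]
force: [3.0, 6.8, 2.3]
finger_gap: 0.152
```

```bash
python3 arc.py 0.28 .2 .1 0 
```

```text
shift [-0.5 -0.2  3.9] turn -0.2 yaw now -3.17 grasp [515.4 -15.7  58.1] tilt [-0.072 -0.015 -0.997] gap 0.152 F [3.  6.8 2.3] t 34.6
0.2 [ 0.1 -1.4  8. ]
0.1 [ 0.3 -2.2 18.2]
0.0 [ 0.5 -2.  28.4]
```

Call:
{"op": "servo_tool", "data": {
  "rows": [
    [[0,-1,5],0,-0.9],
    [[0,-1.6,10],0,-0.9],
    [[0,-2,15],0,-0.9],
    [[0,-2,20],0,-0.9],
    [[0,-2,25],0,-0.9],
    [[0,-2,29],0,-0.9],
    [[0,-2,31],0,-0.9],
    [[0,-2,31],0,-0.9]
  ],
  "force": 50
}}

```text
t: 35.4
tcp_pos: [0.5222, -0.0133, 0.1816]
tool_rot: [0.726, 0.687, -0.031, -0.02]
force: [1.4, 6.3, 5.9]
finger_gap: 0.147
```

```bash
python3 arc.py 0 0; python3 -c "
from h import *
for n in('scene','side'):
    s=shot(n,n+'12');P=pts(s);h=cv2.cvtColor(s['image'],cv2.COLOR_BGR2HSV)
"
```

```text
shift [-0.5 -0.   1. ] turn -0.2 yaw now -3.2 grasp [511.  -15.5  27. ] tilt [-0.072 -0.014 -0.997] gap 0.147 F [1.4 6.3 5.9] t 35.4
0.0 [0. 0. 0.]
```

Call:
{"op": "servo_tool", "data": {
  "rows": [
    [[0,0,0],0,-0.3],
    [[0,0,0],0,-0.1],
    [[0,0,0],0,0],
    [[0,0,-10],0,0],
    [[0,0,-40],0,0],
    [[0,0,-80],0,0]
  ]
}}

```text
t: 36.1
tcp_pos: [0.5273, -0.0122, 0.2611]
tool_rot: [0.726, 0.687, -0.033, -0.022]
force: [0.3, -0.4, 0.4]
finger_gap: 0.498
```

```bash
python3 - <<'E'
from plan import *
a=np.radians(YAW); Rr=np.array([[np.cos(a),np.sin(a)],[-np.sin(a),np.cos(a)]])
W=[]
for n in('scene','side','wrist'):
    s=shot(n,n+'13');h=cv2.cvtColor(s['image'],cv2.COLOR_BGR2HSV)
    m=((h[...,1]>150)&((h[...,0]<6)|(h[...,0]>174))&(h[...,2]>80)).astype(np.uint8)
    k,l,st,c=cv2.connectedComponentsWithStats(m)
    for j in range(1,k):
        if st[j,4]<15: continue
        p=onz(s,*c[j],.030,n=='wrist'); q=(p[:2]-O)@Rr.T*1000
        if abs(q[0]+40)<40 and abs(q[1]+182)<40:
            z='' if n=='wrist' else pts(s)[l==j][:,2]
            print(n,q.round(1),st[j],'' if n=='wrist' else np.percentile(z,[20,50,80,95]).round(3))
w=load('wrist13');b=load('side13')
cv2.imwrite('pics/c13.png',np.hstack([cv2.resize(w['image'],(400,300)),cv2.resize(b['image'][130:250,190:350],(400,300),interpolation=cv2.INTER_CUBIC)]))
E
python3 arc.py 0 0
```

```text
scene [ -40.6 -177.8] [288 216  11  13  51] [0.029 0.03  0.033 0.034]
side [ -42.9 -181.9] [264 205  11  12  53] [0.025 0.03  0.033 0.035]
wrist [ -42.4 -177.7] [ 264  179   19   75 1345] 
shift [ 0.1 -2.3 83.8] turn -0.2 yaw now -3.19 grasp [518.8 -14.9 109.5] tilt [-0.066 -0.016 -0.998] gap 0.502 F [-0.9 -0.5 -0.4] t 36.2
0.0 [0. 0. 0.]
```

View pics/c13.png

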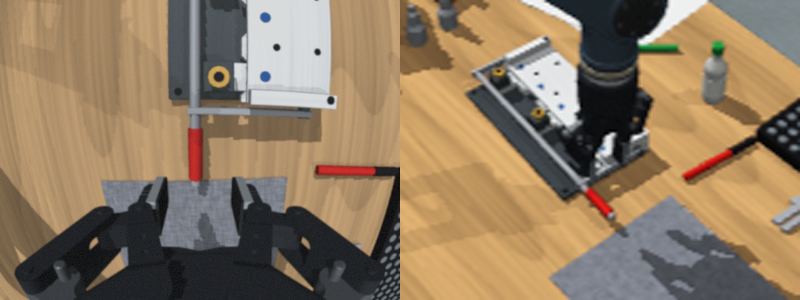

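The sleeve top reads z≈33 mm (26+7) in both views, x_c≈-42, so the keeper is shut. I'll press it lightly with closed fingers to confirm it is on its stop.

Call:
{"op": "servo_tool", "data": {
  "rows": [
    [[0,-2.5,10],0,-1],
    [[0,-2.5,25],0,-1],
    [[0,-2.5,40],0,-1],
    [[0,-2.5,48],0,-1],
    [[0,-2.5,53],0,-1],
    [[0,-2.5,57],0,-1],
    [[0,-2.5,60],0,-1],
    [[0,-2.5,62],0,-1]
  ]
}}

```text
t: 37.05
tcp_pos: [0.5224, -0.0132, 0.205]
tool_rot: [0.726, 0.687, -0.03, -0.017]
force: [-4.6, 1.2, 32.8]
finger_gap: 0.002
```

```bash
python3 arc.py 0 0
```

```text
shift [ 0.1  0.4 24.4] turn -0.2 yaw now -3.18 grasp [512.2 -15.7  50.3] tilt [-0.066 -0.016 -0.998] gap 0.002 F [-4.6  1.2 32.8] t 37.0
0.0 [0. 0. 0.]
```

A firm stop: 33 N with the tips at z = 32 mm. Retreating and doing a final check.

Call:
{"op": "servo_tool", "data": {
  "rows": [
    [[0,0,-10],0,-1],
    [[0,0,-40],0,-1],
    [[0,0,-80],0,-1],
    [[0,0,-120],0,-1],
    [[20,-40,-130],0,-1],
    [[40,-80,-130],0,-1],
    [[40,-100,-130],0,-1],
    [[40,-100,-130],0,-1]
  ]
}}

```text
t: 37.85
tcp_pos: [0.4303, 0.0355, 0.3408]
tool_rot: [0.725, 0.687, -0.031, -0.018]
force: [0.2, -0.9, 0.6]
finger_gap: -0.003
```

```bash
python3 - <<'E'
from col import *
for n in('scene','side'):
    s=shot(n,n+'14'); print(n); col(s); P=pts(s);h=cv2.cvtColor(s['image'],cv2.COLOR_BGR2HSV)
    m=((h[...,1]>150)&((h[...,0]<6)|(h[...,0]>174))&(h[...,2]>80)&(abs(P[...,0]-.511)<.04)&(abs(P[...,1]+.016)<.06)); print(m.sum(),np.percentile(P[m][:,2],[50,90]).round(3))
    o=load(n[:2].replace('si','sd')+'0'); d=cv2.absdiff(o['image'],s['image']).max(2)
a=load('scene14')['image'];b=load('side14')['image']
cv2.imwrite('pics/c14.png',np.hstack([cv2.resize(a,(400,300)),cv2.resize(b,(400,300))]))
print(sense()['t'],sense()['force'].round(1))
E
```

```text
scene
collar c [ -15.8 -109.1] 46
collar c [-20.1   3.2] 32
collar c [-19.8 110.8] 39
49 [0.031 0.034]
side
collar c [ -22.5 -111.1] 19
52 [0.031 0.034]
37.95 [ 0.4  0.8 -0.5]
```

View pics/c14.png

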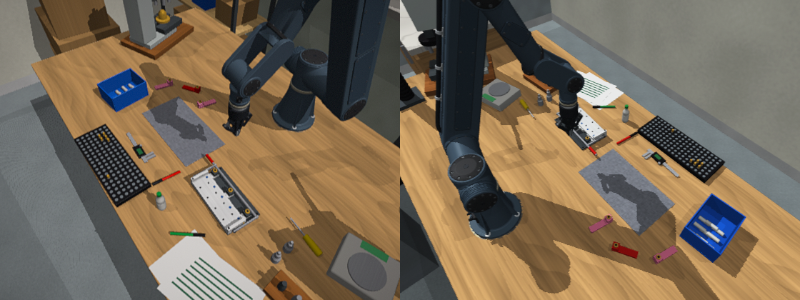

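```bash
python3 -c "
from station import sign_off
print(sign_off())"
```

```text
the job is handed in; nothing more can be done
None
```

I put all three die slides from the mat into the cassette, in slots 1, 3 and 5, and shut the keeper in front of them. The job was handed in at about 38 s, and sign-off gave no verdict.

**Keeper:** I swung it back to its rear stop first. After the slides were in, I swung it down through its detent. It reads shut: sleeve top at 33–34 mm and x about -42 mm, both as they should be. A 33 N press on the sleeve met a solid stop with no further travel.

**Slides:** Each one was pushed until the force rose to 9–11 N and the grip point stopped moving, about 20–22 mm in front of the slot mouth, where 21 mm is expected.
- **First slide:** it caught the bevel and went in after a 3 mm sideways correction.
- **Second slide:** it was blocked at the mouth at about 24 N, so I set it on the bench, gripped it again and it went in freely.

**Checks that disagreed:**
- In the last scene view, slot 1's collar read x = -15.8 mm, while the side view gave -22.5 mm. The side view matches the felt stop and the shut keeper; the scene patch was larger than usual, so probably contaminated.
- The two cameras differ by about 3 mm sideways in general.
- The tool picked up about 4 degrees of tilt from the pushing, which caused no trouble.

The other things on the bench look where they were in the last picture, and I did not touch the pink and red look-alikes.

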